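Lay out the vaccination prep tray: beaker mouth-down in its pocket, jar beside it

ROBOT

A 7-joint arm with a two-finger parallel gripper is mounted at the origin on the work surface. World frame = base frame: x ahead of the robot, y to its left, z up, the work surface at z = 0. Lengths are in mm, angles in rad, forces in N, time in s.
With the tool pointing down it reaches from about 400 to 850 mm from the base axis. Payload 10.4 kg.
Tool frame: the origin (TCP) lies between the finger pads; the fingertips stand ctrl.nose_length ahead of it and the grasp point (between the pads) is the TCP (ctrl.nose_length is the distance from the TCP to the fingertips, in mm); z points along the fingers, y is the line along which they close (so a half turn about z gives the same grasp; the last joint's range is limited). The gripper opens to 87 mm and grips with 3 to 60 N. Pads are 19 mm wide; open, the fingers measure 117 mm over their backs; the gripper's body (75 mm by 190 mm) begins 51 mm behind the grasp point.
Start: joints at [-0.023, 0.332, -0.065, 1.46, 0.022, 1.35, -0.088], TCP at [625.02, 0.018, 241.576] pointing down, gripper open.
Joint ranges: [-2.6, 2.6], [-0.5, 2.12], [-1.47, 1.34], [0.16, 2.42], [-1.27, 4.41], [0.06, 2.06], [-2.6, 2.6]. Speed limits (rad/s): [2.22, 2.22, 2.79, 2.79, 3.14, 3.14, 3.14].

INTERFACE

Orientations are given as a rotation vector (axis times angle).
In Python, from rig import status, vision, sign_off, ctrl gives the robot as it stands.
- The arm moves only by the tool send_rows, never from a script. Its argument "deltas" is a list of rows, each an object of numbers: "gripper": the finger opening in mm, from 0 to 87; "x", "y", "z": the shift along the tool's x, y, z each as a share of 500 mm, from -1 to 1; "spin": the turn about the tool's z as a share of 60 degrees, from -1 to 1. In form: [{"gripper": .., "x": .., "y": .., "z": .., "spin": ..}, ...]. A call has 1 to 12 rows; each row is the pose to reach, as a shift and turn from the pose commanded when the call began, along the tool's axes at that moment; what a row does not reach only later rows make up. A row lasts 1/12 s, in which the tool goes at most 41.7 mm and 7.16 degrees, less where a joint would pass 70% of its speed; a pose out of reach is approached as far as the arm can. A call with a number of a shift or a turn outside -1 to 1 is refused whole. A call with a gripper value outside its range is refused whole. The fingers move at their own pace and stop on an object; the grip force is fixed at half the most. Time passes only in rows, so rows that repeat a pose let the fingers close. It gives the time, the measured TCP pose, the force, the opening and the grip force at its end, in the units of the state.
- status.observe(): the state, without advancing time (a new reading comes with each control period).
- vision.snapshot(name): name is "scene" or "side" or "wrist"; returns (picture, depth): 400x640x3 uint8, red, green, blue; 400x640 float32, mm along the optical axis (not along the pixel's ray), 0 where there is no reading.
- vision.camera_info(name): a dict with "vfov" (degrees; the focal length in pixels is half the picture's height over the tangent of half this angle, whatever the lens; pixels are square), "cx", "cy" (the principal point, pixels), "camera_from_world" (4x4, takes a point from world to camera coordinates); the wrist camera has in their place "hand_eye" (4x4, takes a point from camera to tool coordinates, whose origin is the TCP and whose axes are the flange's). Camera axes: x right, y down, z forward; pixel columns grow to the right and rows downward; lengths in mm; the calibration is good to about 2 mm. A picture is of the moment at which its call begins: read the wrist's pose just before it. camera_info takes no time and is no camera call.
- sign_off(): hands the job in; it is judged then, once.
The state is a dict: "time_s": time; "q": joint angles; "joint_vel": joint speeds; "joint_efforts": joint torques, N m; "tcp_pos": TCP position; "orientation": TCP orientation; "ft_force": force on the tool from outside, world axes, zero at the start; "moment": the same for the moment, N m; "grip_width": finger opening in mm; "grip_force": force on a finger pad.
Only numpy, scipy, OpenCV 4.12 (cv2) and the standard library are available. Lean on these libraries where they do the work, as an engineer would, in place of code of your own. Each camera call takes 0.05 s, during which the arm holds its last target. There are 200 camera calls.

TASK

Lay out the white prep tray for the next shift: take the square steel beaker that lies on its side and set it mouth-down in the tray's square pocket, fully seated on the pocket's floor, so that its inside stays clean; and stand the small jar upright, wholly on the flat part of the tray beside the pocket. Set both down gently without tipping the jar, do not push the other things on the table about, and let go of everything.

Things in the scene. Friction and masses are not known exactly. Their poses are not given: they have to be found in the camera images.
- beaker: square beaker of bare steel: straight-sided, 58 x 58 mm outside, 90 mm long, walls 3 mm, one end closed, the other open (the mouth). Starts lying on a flat side on the table, mouth roughly away from the robot. Origin: its centre, 45 mm from either end. Its x axis runs along its length from the closed bottom to the open mouth; y and z are square to its flat sides. About 0.2 kg
- jar: small squat closed jar of brown glass with a paper label, standing upright on the table: 80 mm tall, round straight body 56 mm in diameter up to 56 mm height, then a short shoulder and a flat screw cap 45 mm in diameter. Origin: centre of its underside; z points up through the cap. About 0.2 kg
- tray: the white plastic tray, a flat plate 260 x 150 x 18 mm fixed to the table (placed differently each time), with a square pocket near its +x end; the rest of its top is flat. Origin: centre of its underside; x along its length, y across, z up
- pocket_floor (a point): centre of the floor of the tray's square pocket, axes as the tray's. The pocket is 70 x 70 mm, sides parallel to the tray's edges, 12 mm deep; the floor is 6 mm above the table and the tray's top face 12 mm above the floor. It is 75 mm from the tray's centre along +x. A beaker seated mouth-down has its centre 45 mm above this point
- flat_area (a point): centre of the flat part of the tray's top face, 55 mm from the tray's centre along -x, 18 mm above the table, axes as the tray's. The flat part reaches 75 mm from here towards -x and +-y, and 94 mm towards +x to the pocket's edge
- round_cup: bystander: round steel cup 68 mm in diameter, 60 mm tall, standing mouth up on the table. Origin: centre of its underside
- pump_bottle: bystander: tall clear pump bottle, 72 mm in diameter, 203 mm tall. Origin: centre of its underside
- syringe: bystander: capped syringe lying on the table, 175 mm long, up to 40 mm wide and 22 mm high, along its x axis. Origin: on the table near its middle
Not all that is in view belongs to the job. What is shaped like the beaker but red or yellow is not meant.

How it is judged:
By the outcome, as a careful person would: the job done as asked, in the order asked, and still so for the second after the job is handed in, with the robot touching nothing.
It also fails if it takes over 66 s, if anything falls off the work surface, if the arm or the gripper's body presses on something with over 40 N, if the wrist force passes 120 N, or if a joint passes its speed limit or range.

## Working session

There is one attempt and no reset: what is moved stays moved. The work goes in short steps, Python scripts to look and compute and a tool call to move; the robot and the scene stay as the last step left them, time stands still between calls to the robot, and variables do not carry over. Pictures are saved under pics/ and viewed, at most 10 in all, crops included, and the job is handed in when it is done.

Besides the shell and the picture viewer there is one more tool, called after ">>>" by a JSON object that holds its "api" and its "payload". send_rows: Moves the arm, as the interface text tells. Shift numbers are shares of 500 mm and turn numbers shares of 60 degrees, none past 1 either way. Its arguments: {"type":"object","properties":{"deltas":{"type":"array"}},"required":["deltas"]}

```bash
ls; mkdir -p pics
python3 - <<'E'
from rig import status,vision,ctrl
import cv2,numpy as np
s=status.observe();print(s,ctrl.nose_length)
for n in("scene","side","wrist"):
    p,d=vision.snapshot(n);cv2.imwrite(f"pics/{n}0.png",p[:,:,::-1]);np.save(f"pics/{n}0.npy",d)
    print(n,vision.camera_info(n))
E
```

```text
pics
{'time_s': 0.0, 'q': array([-0.0225901 ,  0.33286651, -0.06467125,  1.46096999,  0.02160091,
        1.34988153, -0.08850166]), 'joint_vel': array([-9.42741153e-04, -9.63559698e-04, -3.21504556e-05, -6.05450006e-04,
        1.73016911e-04, -1.13806870e-03,  5.30970344e-04]), 'joint_efforts': array([-1.20520472e-04, -6.23245955e+01,  2.44190963e-02, -3.89891267e+01,
       -6.13984605e-02,  3.97891912e-02,  1.87085252e-04]), 'tcp_pos': array([ 6.24632808e+02, -2.86394220e-02,  2.40743502e+02]), 'orientation': array([-2.22078456e+00, -2.22074693e+00,  1.67134076e-03]), 'ft_force': array([ 0.6030376 ,  0.51404894, -0.07447388]), 'moment': array([ 0.04250541,  0.00165981, -0.05636298]), 'grip_force': 0.0, 'grip_width': 86.96525736269221} 19.0
scene {'vfov': 48.16130843054508, 'cx': 328.6728404627651, 'cy': 197.89868430884235, 'camera_from_world': array([[ 2.05899883e-01,  9.78529714e-01, -9.21074842e-03,
         2.50803355e+01],
       [ 7.08751805e-01, -1.55610665e-01, -6.88081535e-01,
        -3.77208432e+02],
       [-6.74741518e-01,  1.35147773e-01, -7.25574919e-01,
         1.
[... 288 characters left out ...]
02],
       [-3.88792257e-01, -4.71967951e-01, -7.91256491e-01,
         2.06834908e+02],
       [ 5.13183834e-01,  6.02323525e-01, -6.11431700e-01,
         1.06372424e+03],
       [ 0.00000000e+00,  0.00000000e+00,  0.00000000e+00,
         1.00000000e+00]])}
wrist {'vfov': 66.14538647577935, 'cx': 318.3658182258108, 'cy': 198.27377472012498, 'hand_eye': array([[ 8.53681095e-04, -9.62997998e-01, -2.69507193e-01,
         7.31417573e+01],
       [ 9.99999300e-01,  6.01220968e-04,  1.01928971e-03,
         2.67175504e-01],
       [-8.19540575e-04, -2.69507874e-01,  9.62997837e-01,
        -1.43685641e+02],
       [ 0.00000000e+00,  0.00000000e+00,  0.00000000e+00,
         1.00000000e+00]])}
```

View pics/scene0.png

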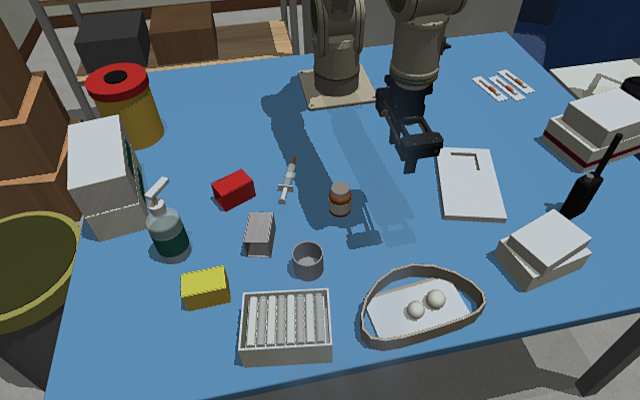

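View pics/side0.png

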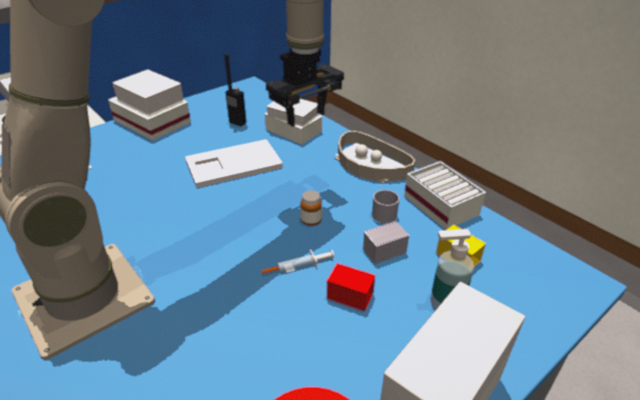

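The scene view shows the steel beaker at about (259,232), jar (340,198), round cup (307,260), syringe (288,180), pump bottle (168,232), and tray (472,184) with its pocket at its robot-side end (465,160). The side view agrees: beaker (386,241), jar (311,207), tray (233,162). Next I'll measure from depth.

```bash
cat > h.py <<'E'
import numpy as np,cv2
from rig import vision,status
from scipy.spatial.transform import Rotation as R
def cloud(n,d,T=None):
    """world points (HxWx3) of a depth picture; T: world_from_camera for the wrist"""
    c=vision.camera_info(n);f=200/np.tan(np.radians(c["vfov"]/2))
    if T is None:T=np.linalg.inv(c["camera_from_world"])
    v,u=np.mgrid[:400,:640]
    P=np.stack([(u-c["cx"])/f*d,(v-c["cy"])/f*d,d],-1)@T[:3,:3].T+T[:3,3]
    P[d<=0]=np.nan
    return P
def wristT(s):
    T=np.eye(4);T[:3,:3]=R.from_rotvec(s["orientation"]).as_matrix();T[:3,3]=s["tcp_pos"]
    return T@vision.camera_info("wrist")["hand_eye"]
def rect(q):
    (c,wh,a)=cv2.minAreaRect(q.astype(np.float32));return np.round(c,1),np.round(wh,1),round(a,2)
E
python3 - <<'E'
from h import *
for n in("scene","side"):
    p=cv2.imread(f"pics/{n}0.png");P=cloud(n,np.load(f"pics/{n}0.npy"));z=P[...,2]
    print(n,"table z",np.nanmedian(z[(abs(z)<15)]))
    seeds={"scene":dict(beaker=(259,225),jar=(341,187),cup=(307,245),pump=(168,225),syr=(287,185),tray=(480,195),red=(233,186),yel=(205,285)),
     "side":dict(beaker=(386,232),jar=(311,197),cup=(385,197),pump=(455,265),syr=(305,262),tray=(250,160),red=(352,280),yel=(470,245))}[n]
    for k,(u,v) in seeds.items():
        lo=10 if k!="syr" else 5
        m=(z>lo)&(z<230)
        _,l=cv2.connectedComponents(m.astype(np.uint8),connectivity=4)
        if l[v,u]==0: print(k,"no",P[v,u]);continue
        q=P[l==l[v,u]];top=np.percentile(q[:,2],95)
        t=q[q[:,2]>top-6]
        print(k,len(q),"top",round(top,1),"toprect",rect(t[:,:2]),"allrect",rect(q[:,:2]))
E
```

```text
scene table z 1.3318231745075764
beaker 956 top 61.3 toprect (array([ 610.5, -319.1]), array([58.5, 91.2]), 76.12) allrect (array([ 610.7, -319.1]), array([58.7, 91.8]), 75.86)
jar 659 top 82.6 toprect (array([ 548.5, -113.7]), array([41.2, 44.2]), 76.47) allrect (array([ 553.7, -114.3]), array([52.4, 52.7]), 32.46)
cup 862 top 61.5 toprect (array([ 710.3, -222.3]), array([65.3, 67.6]), 81.75) allrect (array([ 710.7, -222.7]), array([68.1, 67.4]), 21.82)
pump 13849 top 197.4 toprect (array([ 315. , -561.1]), array([582.9, 158.2]), 22.08) allrect (array([ 345. , -626.3]), array([612.1, 207.1]), 9.6)
syr 357 top 24.4 toprect (array([ 436.1, -233.7]), array([ 37.2, 134.5]), 77.53) allrect (array([ 417.6, -229.1]), array([ 38.4, 172.8]), 76.07)
tray 3760 top 21.7 toprect (array([532.5, 238.5]), array([151.3, 266.9]), 73.65) allrect (array([531.6, 238.7]), array([151.5, 268.9]), 73.58)
red 1084 top 61.1 toprect (array([ 449.5, -370.2]), array([62.5, 89.8]), 25.4) allrect (array([ 450.1, -369.7]), array([64.3, 90.4]), 25.94)
yel 1674 top 61.2 toprect (array([ 732.2, -445.8]), array([62.2, 
[... 565 characters left out ...]
array([ 461.1, -631.4]), array([368.4, 177.3]), 25.51) allrect (array([ 691.4, -369.8]), array([1006.8,  358.8]), 52.57)
syr 539 top 22.6 toprect (array([ 420.4, -232.4]), array([ 40.6, 158.6]), 79.48) allrect (array([ 414.5, -230.6]), array([ 40.8, 171.3]), 78.38)
tray 2268 top 19.9 toprect (array([530.9, 236.9]), array([159.5, 261. ]), 73.73) allrect (array([531.6, 239.5]), array([165. , 261.2]), 73.77)
red 1499 top 59.4 toprect (array([ 447.3, -370.4]), array([60.6, 90.8]), 26.23) allrect (array([ 446.8, -370.6]), array([62.9, 90.8]), 25.76)
yel 18258 top 182.5 toprect (array([ 461.1, -631.4]), array([368.4, 177.3]), 25.51) allrect (array([ 691.4, -369.8]), array([1006.8,  358.8]), 52.57)
```

>>> {"api": "send_rows", "payload": {"deltas": [{"x": -0.07, "y": -0.01, "spin": -0.1}, {"x": -0.14, "y": -0.02, "spin": -0.2}, {"x": -0.21, "y": -0.03, "spin": -0.3}, {"x": -0.28, "y": -0.04, "spin": -0.4}, {"x": -0.35, "y": -0.05, "spin": -0.5}, {"x": -0.42, "y": -0.06, "spin": -0.6}, {"x": -0.49, "y": -0.08, "spin": -0.7}, {"x": -0.56, "y": -0.09, "spin": -0.8}, {"x": -0.622, "y": -0.1, "spin": -0.9}, {"x": -0.622, "y": -0.1, "spin": -1}, {"x": -0.622, "y": -0.1, "spin": -1}, {"x": -0.622, "y": -0.1, "spin": -1}]}}

```text
schema error: expected keys gripper, x, y, z, spin
```

>>> {"api": "send_rows", "payload": {"deltas": [{"spin": -0.1}, {"spin": -0.2}, {"spin": -0.268}, {"spin": -0.268}, {"spin": -0.268}]}}

```text
schema error: expected keys gripper, x, y, z, spin
```

```bash
cat > look.py <<'E'
from h import *
import sys
s=status.observe();p,d=vision.snapshot("wrist")
k=sys.argv[1];cv2.imwrite(f"pics/{k}.png",p[:,:,::-1])
P=cloud("wrist",d,wristT(s));np.save(f"pics/{k}_P.npy",P)
M=R.from_rotvec(s["orientation"]).as_matrix()
print(s["time_s"],s["tcp_pos"].round(1),"tool x",M[:,0].round(3),"y",M[:,1].round(3),"z",M[:,2].round(3),s["grip_width"],s["grip_force"],s["ft_force"].round(1),s["q"].round(2))
E
python3 look.py w1; python3 -c "
from h import *
P=np.load('pics/w1_P.npy');z=P[...,2];print('table',np.nanmedian(z[abs(z)<12]))
m=(z>20)&(z<75);n,l=cv2.connectedComponents(m.astype(np.uint8))
for i in range(1,n):
    q=P[l==i]
    if len(q)>800:
        t=q[:,2]>np.percentile(q[:,2],95)-5
        v,u=np.nonzero(l==i);print(len(q),u.mean(),v.mean(),q[:,2].max(),rect(q[t][:,:2]))
"
```

```text
0.15 [624.8  -0.  241. ] tool x [ 0.  1. -0.] y [ 1.    -0.    -0.001] z [-0.001 -0.    -1.   ] 87.26163186691777 0.0 [-0.4 -0.5 -0.4] [-0.02  0.33 -0.06  1.46  0.02  1.35 -0.09]
table 0.6777314454664349
6442 531.9287488357653 151.07047500776156 47.924815565319705 (array([846.8,   9.1]), array([160.5, 196.9]), 12.01)
1070 516.8205607476635 159.53925233644858 46.84396574833619 (array([855.5,  20. ]), array([27.5, 27.8]), 8.44)
809 522.1285537700866 199.69715698393077 45.154705215927606 (array([871.4, -28.2]), array([24.8, 24.9]), 1.85)
```

View pics/w1.png

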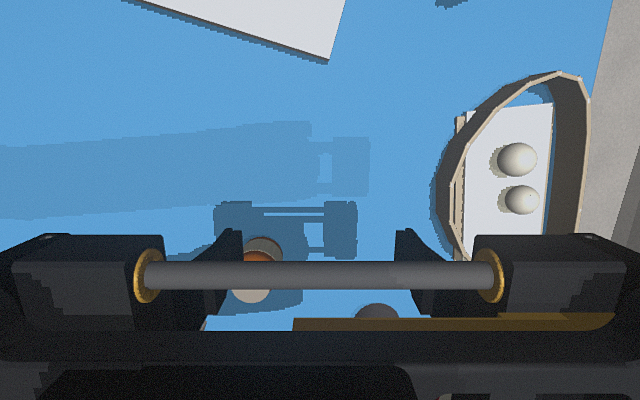

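The wrist view was taken before any move, because both calls were refused: every row needs all five keys. It shows the jar (262,255) between the fingers' views and the tray corner at the top (330,55). I'll check the mouth end from the scene depth, then send full rows.

Run:
```python
from h import *
P=cloud("scene",np.load("pics/scene0.npy"));a=np.radians(-14)
L=(P[...,:2]-[610.5,-319.1])@np.array([[np.cos(a),-np.sin(a)],[np.sin(a),np.cos(a)]])
z=P[...,2]
m=(abs(L[...,0])<60)&(abs(L[...,1])<24)&(z>8)&(z<52)
print(np.c_[L[m],z[m]][::12].round(0).tolist())
p=cv2.imread("pics/scene0.png")[200:270,190:340];cv2.imwrite("pics/c.png",cv2.resize(p,None,fx=5,fy=5))
```

```text
[]
```

View pics/c.png

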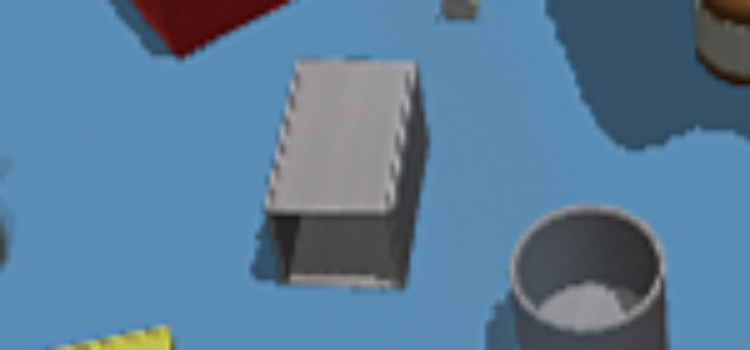

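>>> {"api": "send_rows", "payload": {"deltas": [{"gripper": 87, "z": 0, "x": -0.07, "y": -0.01, "spin": -0.1}, {"gripper": 87, "z": 0, "x": -0.14, "y": -0.02, "spin": -0.2}, {"gripper": 87, "z": 0, "x": -0.21, "y": -0.03, "spin": -0.3}, {"gripper": 87, "z": 0, "x": -0.28, "y": -0.04, "spin": -0.4}, {"gripper": 87, "z": 0, "x": -0.35, "y": -0.05, "spin": -0.5}, {"gripper": 87, "z": 0, "x": -0.42, "y": -0.06, "spin": -0.6}, {"gripper": 87, "z": 0, "x": -0.49, "y": -0.08, "spin": -0.7}, {"gripper": 87, "z": 0, "x": -0.56, "y": -0.09, "spin": -0.8}, {"gripper": 87, "z": 0, "x": -0.62, "y": -0.096, "spin": -0.9}, {"gripper": 87, "z": 0, "x": -0.62, "y": -0.096, "spin": -1}, {"gripper": 87, "z": 0, "x": -0.62, "y": -0.096, "spin": -1}, {"gripper": 87, "z": 0, "x": -0.62, "y": -0.096, "spin": -1}]}}

```text
time_s: 1.2
tcp_pos: [577.1, -309.6, 241.3]
orientation: [-0.818, -3.033, -0.001]
ft_force: [0.8, 1.1, -0.1]
grip_width: 87.1
grip_force: 0.0
```

>>> {"api": "send_rows", "payload": {"deltas": [{"gripper": 87, "x": 0, "y": 0, "z": 0.06, "spin": -0.1}, {"gripper": 87, "x": 0, "y": 0, "z": 0.12, "spin": -0.2}, {"gripper": 87, "x": 0, "y": 0, "z": 0.16, "spin": -0.268}, {"gripper": 87, "x": 0, "y": 0, "z": 0.16, "spin": -0.268}, {"gripper": 87, "x": 0, "y": 0, "z": 0.16, "spin": -0.268}]}}

```text
time_s: 1.62
tcp_pos: [577.1, -308.5, 161.2]
orientation: [-0.385, -3.116, -0.002]
ft_force: [0.4, 0.8, 1.5]
grip_width: 87.1
grip_force: 0.0
```

```bash
python3 look.py w2
```

```text
1.6167 [ 577.1 -308.5  161.2] tool x [-0.97   0.243  0.002] y [0.243 0.97  0.001] z [-0.001  0.001 -1.   ] 87.1018328567863 0.0 [0.4 0.8 1.5] [ 0.5   0.45 -0.1   1.47  0.04  1.22  1.72]
```

View pics/w2.png

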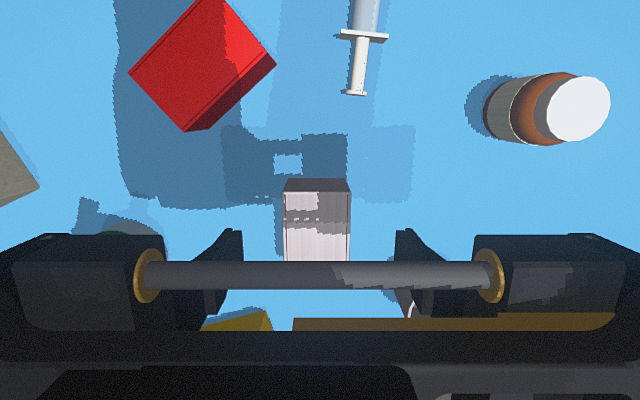

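The crop confirms the mouth faces away from the robot, at crop (340,250). The wrist view shows the beaker's closed end (318,185), centred between the fingers. I'll refine its position.

Run:
```python
from h import *
P=np.load("pics/w2_P.npy");s=status.observe();M=R.from_rotvec(s["orientation"]).as_matrix()
t=(P-s["tcp_pos"])@M
u=slice(275,360);m=np.zeros(P.shape[:2],bool);m[170:262,u]=1
m&=(P[...,2]>53)&(P[...,2]<66)
q=t[m];print(len(q),"top z",np.median(P[m][:,2]),"tool x max",np.percentile(q[:,0],[50,97,99.5]),"tool y",np.percentile(q[:,1],[.5,3,50,97,99.5]))
for lo,hi in((-15,0),(0,12)):
    w=q[(q[:,0]>lo)&(q[:,0]<hi)];print(len(w),np.percentile(w[:,1],[1,99]) if len(w) else "")
```

```text
4784 top z 58.63101040981887 tool x max [-17.6984782   10.87168772  11.46425085] tool y [-30.32863546 -28.89582034  -1.80929813  25.37477771  26.8686888 ]
1162 [-30.27113409  26.80499149]
1028 [-29.97136947  26.46080163]
```

>>> {"api": "send_rows", "payload": {"deltas": [{"gripper": 87, "x": 0, "y": -0.003, "z": 0.05, "spin": 0}, {"gripper": 87, "x": 0, "y": -0.003, "z": 0.1, "spin": 0}, {"gripper": 87, "x": 0, "y": -0.003, "z": 0.15, "spin": 0}, {"gripper": 87, "x": 0, "y": -0.003, "z": 0.2, "spin": 0}, {"gripper": 87, "x": 0, "y": -0.003, "z": 0.24, "spin": 0}, {"gripper": 87, "x": 0, "y": -0.003, "z": 0.264, "spin": 0}, {"gripper": 87, "x": 0, "y": -0.003, "z": 0.264, "spin": 0}, {"gripper": 70, "x": 0, "y": -0.003, "z": 0.264, "spin": 0}, {"gripper": 60, "x": 0, "y": -0.003, "z": 0.264, "spin": 0}, {"gripper": 50, "x": 0, "y": -0.003, "z": 0.264, "spin": 0}, {"gripper": 50, "x": 0, "y": -0.003, "z": 0.264, "spin": 0}, {"gripper": 50, "x": 0, "y": -0.003, "z": 0.264, "spin": 0}]}}

```text
time_s: 2.67
tcp_pos: [577.2, -311.7, 30.6]
orientation: [0.381, 3.117, -0.001]
ft_force: [-0.3, 0.5, -0.8]
grip_width: 61.5
grip_force: 0.0
```

>>> {"api": "send_rows", "payload": {"deltas": [{"gripper": 40, "x": 0, "y": 0, "z": 0, "spin": 0}, {"gripper": 40, "x": 0, "y": 0, "z": 0, "spin": 0}, {"gripper": 40, "x": 0, "y": 0, "z": 0, "spin": 0}, {"gripper": 40, "x": 0, "y": 0, "z": 0, "spin": 0}]}}

```text
time_s: 3.0
tcp_pos: [577.1, -311.4, 30.3]
orientation: [0.381, 3.117, -0.0]
ft_force: [-1.1, 1.2, 6.4]
grip_width: 58.1
grip_force: 30.0
```

Gripped at 58 mm. Now I'll lift slowly and see whether the beaker swings down.

>>> {"api": "send_rows", "payload": {"deltas": [{"gripper": 40, "x": 0, "y": 0, "z": -0.02, "spin": 0}, {"gripper": 40, "x": 0, "y": 0, "z": -0.05, "spin": 0}, {"gripper": 40, "x": 0, "y": 0, "z": -0.09, "spin": 0}, {"gripper": 40, "x": 0, "y": 0, "z": -0.13, "spin": 0}, {"gripper": 40, "x": 0, "y": 0, "z": -0.17, "spin": 0}, {"gripper": 40, "x": 0, "y": 0, "z": -0.21, "spin": 0}, {"gripper": 40, "x": 0, "y": 0, "z": -0.26, "spin": 0}, {"gripper": 40, "x": 0, "y": 0, "z": -0.3, "spin": 0}, {"gripper": 40, "x": 0, "y": 0, "z": -0.34, "spin": 0}, {"gripper": 40, "x": 0, "y": 0, "z": -0.36, "spin": 0}, {"gripper": 40, "x": 0, "y": 0, "z": -0.36, "spin": 0}, {"gripper": 40, "x": 0, "y": 0, "z": -0.36, "spin": 0}]}}

```text
time_s: 4.0
tcp_pos: [576.5, -311.4, 209.2]
orientation: [-0.381, -3.118, -0.0]
ft_force: [-0.2, 0.1, -2.7]
grip_width: 58.1
grip_force: 30.0
```

Run:
```python
from h import *
s=status.observe();print(s["time_s"],s["tcp_pos"],s["grip_width"])
o=[]
for n,c in(("scene",None),("side",None)):
    p,d=vision.snapshot(n);P=cloud(n,d);np.save(f"pics/{n}3_P.npy",P)
    v=vision.camera_info(n);f=200/np.tan(np.radians(v["vfov"]/2));X=v["camera_from_world"]@np.append(s["tcp_pos"],1)
    u0,v0=int(f*X[0]/X[2]+v["cx"]),int(f*X[1]/X[2]+v["cy"])
    o.append(cv2.resize(p[max(0,v0-70):v0+70,u0-70:u0+70,::-1],(400,400)))
cv2.imwrite("pics/g3.png",np.hstack(o))
```

```text
4.0 [ 576.48058229 -311.41745738  209.16065806] 58.05567021319333
```

View pics/g3.png

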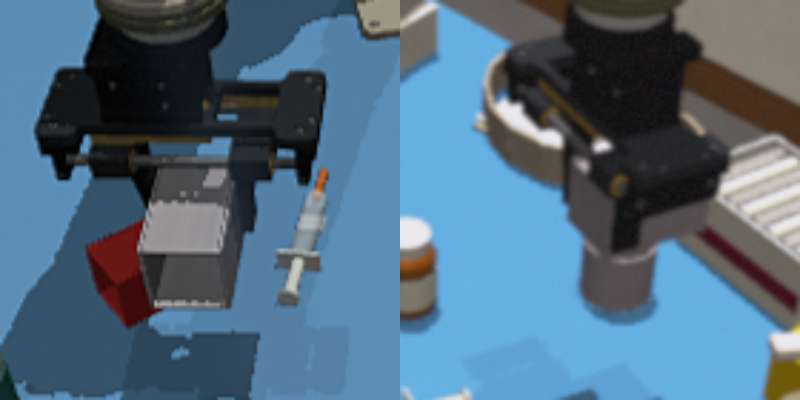

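The beaker is held firmly but still horizontal: the left view shows its open mouth facing the camera at (190,270), and the pads' friction is keeping it from swinging. The arm cannot tilt, so I'll rotate the beaker in the pads. The lower rim goes against the tray's fixed end edge and the TCP follows an arc about it. First I'll fly over the tray to measure it.

>>> {"api": "send_rows", "payload": {"deltas": [{"gripper": 40, "x": 0.02, "y": 0.04, "z": 0, "spin": 0.01}, {"gripper": 40, "x": 0.05, "y": 0.1, "z": 0, "spin": 0.038}, {"gripper": 40, "x": 0.08, "y": 0.16, "z": 0, "spin": 0.038}, {"gripper": 40, "x": 0.115, "y": 0.23, "z": 0, "spin": 0.038}, {"gripper": 40, "x": 0.15, "y": 0.3, "z": 0, "spin": 0.038}, {"gripper": 40, "x": 0.185, "y": 0.37, "z": 0, "spin": 0.038}, {"gripper": 40, "x": 0.22, "y": 0.44, "z": 0, "spin": 0.038}, {"gripper": 40, "x": 0.255, "y": 0.51, "z": 0, "spin": 0.038}, {"gripper": 40, "x": 0.29, "y": 0.58, "z": 0, "spin": 0.038}, {"gripper": 40, "x": 0.325, "y": 0.65, "z": 0, "spin": 0.038}, {"gripper": 40, "x": 0.36, "y": 0.72, "z": 0, "spin": 0.038}, {"gripper": 40, "x": 0.4, "y": 0.79, "z": 0, "spin": 0.038}]}}

```text
time_s: 5.1
tcp_pos: [476.4, 121.4, 208.4]
orientation: [-0.443, -3.109, 0.001]
ft_force: [1.9, 0.3, -2.0]
grip_width: 57.8
grip_force: 30.0
```

>>> {"api": "send_rows", "payload": {"deltas": [{"gripper": 40, "x": 0.02, "y": 0.05, "z": 0, "spin": 0}, {"gripper": 40, "x": 0.04, "y": 0.1, "z": 0, "spin": 0}, {"gripper": 40, "x": 0.06, "y": 0.15, "z": 0, "spin": 0}, {"gripper": 40, "x": 0.08, "y": 0.2, "z": 0, "spin": 0}, {"gripper": 40, "x": 0.1, "y": 0.23, "z": 0, "spin": 0}, {"gripper": 40, "x": 0.1, "y": 0.24, "z": 0, "spin": 0}, {"gripper": 40, "x": 0.1, "y": 0.24, "z": 0, "spin": 0}, {"gripper": 40, "x": 0.1, "y": 0.24, "z": 0, "spin": 0}]}}

```text
time_s: 5.77
tcp_pos: [463.0, 248.3, 208.6]
orientation: [-0.443, -3.109, 0.002]
ft_force: [-0.3, -0.6, -1.8]
grip_width: 57.8
grip_force: 30.0
```

```bash
python3 look.py w4
```

```text
5.7667 [463.  248.3 208.6] tool x [-0.96   0.279  0.001] y [ 0.279  0.96  -0.001] z [-0.001 -0.001 -1.   ] 57.84063782013766 29.980461252853274 [-0.3 -0.6 -1.8] [-0.12  0.17 -0.51  1.75  0.09  1.25  0.64]
```

View pics/w4.png

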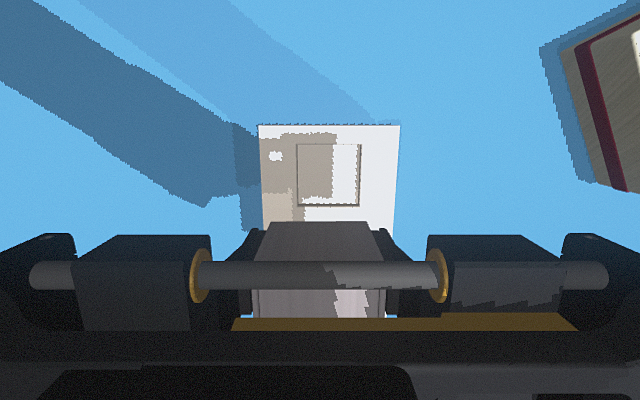

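The wrist view shows the tray end edge at row 125 (columns 258 to 400), the pocket at (297–361, 144–206), and the held beaker's closed end at (320,225). I'll measure those.

Run:
```python
from h import *
P=np.load("pics/w4_P.npy");M=R.from_rotvec([-0.443,-3.109,0.002]).as_matrix();tcp=np.array([463.,248.3,208.6])
z=P[...,2];m=np.zeros(z.shape,bool);m[115:222,240:420]=1
fl=m&(abs(z-6)<5);fl[:140]=0;fl[210:]=0;fl[:,:295]=0;fl[:,363:]=0
top=m&(z>13)&(z<24)
print("z floor,top",np.median(z[fl]),np.median(z[top]))
for n,k in(("floor",fl),("top",top)):
    q=P[k];print(n,len(q),rect(q[:,:2]),rect(((q-tcp)@M)[:,:2]))
t=((P-tcp)@M)[top]
print("end x",np.percentile(t[:,0],[98,99.8]),"y",np.percentile(t[:,1],[.3,99.7]))
r=((P-tcp)@M)
for u in(265,290,320,360,390):
    c=r[115:140,u];zz=P[115:140,u,2];print(u,c[(zz>13)][:,0].max().round(1),c[(zz>13)][0].round(1))
b=m|False;b[218:262,250:395]=1;b&=(z>225)&(z<250)
q=r[b];print("beaker top",len(q),np.median(z[b]),np.percentile(q[:,0],99),np.percentile(q[:,1],[1,99]))
# slope of top
A=np.c_[q[:,:2],np.ones(len(q))];print(np.linalg.lstsq(A,q[:,2],rcond=None)[0])
```

```text
z floor,top 6.676114462088606 18.60403551683811
floor 3704 (array([462.1, 259.3]), array([70.3, 69. ]), 73.93) (array([ 3.7, 10.6]), array([70.3, 68.9]), 89.85)
top 9247 (array([460. , 259.9]), array([150.4, 108.1]), 73.78) (array([ 6. , 10.6]), array([150.4, 108.1]), 90.0)
end x [59.05484832 59.94578817] y [-64.1358484   85.38181872]
265 59.9 [ 59.9 -57.5 193.7]
290 59.9 [ 59.9 -30.9 194.7]
320 59.1 [ 59.1   1.3 190.7]
360 59.1 [ 59.1  43.7 190.4]
390 59.2 [ 59.2  75.2 189.5]
beaker top 791 227.7040218785548 11.535505208037247 [-29.17038041  33.17155473]
[-1.04394327e+00  7.14371539e-05 -7.93570180e+00]
```

Run:
```python
from h import *
P=np.load("pics/w4_P.npy");M=R.from_rotvec([-0.443,-3.109,0.002]).as_matrix();tcp=np.array([463.,248.3,208.6])
r=((P-tcp)@M)
for v in list(range(216,262,4))+list(range(288,320,4)): print(v,r[v,300].round(1),r[v,345].round(1))
P=np.load("pics/scene3_P.npy");T=np.array([576.5,-311.4,209.2]);M=R.from_rotvec([-0.381,-3.118,0]).as_matrix();q=((P-T)@M)
m=(abs(q[...,1])<24)&(q[...,0]>-110)&(q[...,0]<30)&(abs(q[...,2])<70)&np.isfinite(q[...,0])
q=q[m];print(len(q));print(q[np.argsort(q[:,0])][::25].round(0).tolist())
```

```text
216 [-41.4 -21.4 189.8] [-41.4  30.2 189.9]
220 [-46.8 -21.6 191.3] [-46.2  30.3 189.8]
224 [ 10.5 -11.   24.2] [10.8 15.1 23.5]
228 [ 10.2 -10.7  18.7] [10.8 14.6 17.2]
232 [ 10.5 -10.2  11.8] [11.1 14.  10.4]
236 [10.9 -9.9  5.4] [10.8 13.6  5.6]
240 [11.1 -9.5 -0.4] [10.9 13.2  0.2]
244 [11.  -9.3 -5. ] [10.9 12.8 -4.8]
248 [10.7 -9.  -9. ] [10.5 12.5 -8.6]
252 [ 10.6  -8.8 -13.3] [ 10.5  12.1 -12.9]
256 [ 10.4  -8.6 -16.9] [ 10.8  11.7 -17.5]
260 [ 10.3  -8.4 -20.6] [ 10.9  11.4 -21.7]
288 [ 26.1  -5.3 -68.3] [ 26.3   7.1 -68.6]
292 [ -1.6  -8.2 -27.1] [ -0.4  11.1 -28.9]
296 [ -2.4  -8.1 -28.8] [ -2.1  11.1 -29.3]
300 [ -5.2  -8.2 -27.6] [ -4.7  11.2 -28.2]
304 [ -6.9  -8.2 -28. ] [ -6.9  11.3 -28. ]
308 [ -8.8  -8.2 -28.1] [ -9.3  11.4 -27.3]
312 [-10.6  -8.2 -28.4] [-11.9  11.5 -26.6]
316 [-13.   -8.3 -27.9] [-12.8  11.4 -28.1]
1220
[[-81.0, -22.0, -31.0], [-79.0, 22.0, -30.0], [-78.0, -23.0, 29.0], [-77.0, 12.0, 27.0], [-76.0, -2.0, -29.0], [-74.0, 23.0, -28.0], [-73.0, -3.0, 25.0], [-71.0, -21.0, 25.0], [-70.0, 22.0, -27.0], [-69.0, -9.0, -30.0], [-67.0, -22.0, 26.0], [-66.0, -2.0, -27.0], [-64.0, 2.0, -28.0], [-63.0, -8.0, -29.0], [-61.0, -0.0, 26.0], [-60.0, 7.0, -27.0], [-58.0, -5.0, -27.0], [-56.0, -2.0, 28.0], [-55.0, 8.0, -28.0], [-53.0, 12.0, -29.0], [-52.0, 10.0, -30.0], [-50.0, -4.0, 26.0], [-49.0, -13.0, -29.0], [-47.0, 13.0, -28.0], [-45.0, -12.0, -26.0], [-44.0, 15.0, 26.0], [-42.0, 16.0, -29.0], [-41.0, -17.0, 27.0], [-38.0, -15.0, 26.0], [-37.0, -7.0, 27.0], [-35.0, -17.0, -27.0], [-34.0, 0.0, -67.0], [-33.0, -23.0, -65.0], [-33.0, 12.0, 25.0], [-32.0, -17.0, -69.0], [-31.0, -9.0, 25.0], [-29.0, -20.0, -30.0], [-28.0, -0.0, -69.0], [-26.0, -13.0, -28.0], [-23.0, 13.0, -28.0], [-21.0, -24.0, -28.0], [-17.0, 12.0, -28.0], [-13.0, -7.0, -27.0], [-11.0, 24.0, -28.0], [-8.0, 19.0, -28.0], [-4.0, -8.0, -29.0], [-0.0, -21.0, -29.0], [3.0, 1.0, -29.0], [7.0, -4.0, -28.0]]
```

The beaker is still level, with the centreline at the TCP and the rim 79 mm ahead. The tray end edge is at tool x +59.4 and the pocket centre at tool (4.0, 10.6). Next I'll go behind the tray's end and down, with the rim overlapping the tray's top edge by about 4 mm.

>>> {"api": "send_rows", "payload": {"deltas": [{"gripper": 40, "x": 0.06, "y": 0.02, "z": 0, "spin": 0}, {"gripper": 40, "x": 0.13, "y": 0.04, "z": 0, "spin": 0}, {"gripper": 40, "x": 0.2, "y": 0.06, "z": 0, "spin": 0}, {"gripper": 40, "x": 0.27, "y": 0.06, "z": 0, "spin": 0}, {"gripper": 40, "x": 0.3, "y": 0.06, "z": 0.02, "spin": 0}, {"gripper": 40, "x": 0.3, "y": 0.06, "z": 0.08, "spin": 0}, {"gripper": 40, "x": 0.3, "y": 0.06, "z": 0.15, "spin": 0}, {"gripper": 40, "x": 0.3, "y": 0.06, "z": 0.22, "spin": 0}, {"gripper": 40, "x": 0.3, "y": 0.06, "z": 0.28, "spin": 0}, {"gripper": 40, "x": 0.3, "y": 0.06, "z": 0.32, "spin": 0}, {"gripper": 40, "x": 0.3, "y": 0.06, "z": 0.331, "spin": 0}, {"gripper": 40, "x": 0.3, "y": 0.06, "z": 0.331, "spin": 0}]}}

```text
time_s: 6.82
tcp_pos: [327.2, 318.4, 43.0]
orientation: [-0.445, -3.108, 0.003]
ft_force: [0.5, 0.1, -1.1]
grip_width: 57.7
grip_force: 30.0
```

Run:
```python
from h import *
s=status.observe();M=R.from_rotvec(s["orientation"]).as_matrix()
print(s["tcp_pos"],s["ft_force"],s["q"].round(2),"in old frame",(s["tcp_pos"]-[463,248.3,208.6])@R.from_rotvec([-0.443,-3.109,0.002]).as_matrix())
```

```text
[327.19230313 318.42469802  42.96184706] [ 0.51031975  0.10390477 -1.10622666] [-0.3   0.25 -0.61  2.07  0.19  0.88  0.27] in old frame [149.8238632   29.63836359 165.74552462]
```

>>> {"api": "send_rows", "payload": {"deltas": [{"gripper": 40, "x": -0.012, "y": 0, "z": 0, "spin": 0}, {"gripper": 40, "x": -0.02, "y": 0, "z": 0, "spin": 0}, {"gripper": 40, "x": -0.025, "y": 0, "z": -0.003, "spin": 0}, {"gripper": 40, "x": -0.03, "y": 0, "z": -0.014, "spin": 0}, {"gripper": 40, "x": -0.036, "y": 0, "z": -0.027, "spin": 0}, {"gripper": 40, "x": -0.044, "y": 0, "z": -0.04, "spin": 0}, {"gripper": 40, "x": -0.052, "y": 0, "z": -0.051, "spin": 0}, {"gripper": 40, "x": -0.062, "y": 0, "z": -0.062, "spin": 0}, {"gripper": 40, "x": -0.072, "y": 0, "z": -0.072, "spin": 0}, {"gripper": 40, "x": -0.072, "y": 0, "z": -0.072, "spin": 0}]}}

```text
time_s: 7.65
tcp_pos: [363.9, 309.7, 81.4]
orientation: [0.445, 3.108, 0.002]
ft_force: [0.2, -0.3, -1.9]
grip_width: 58.1
grip_force: 30.0
```

```bash
cat > tilt.py <<'E'
from h import *
s=status.observe();M=R.from_rotvec(s["orientation"]).as_matrix()
print(s["time_s"],s["tcp_pos"].round(1),s["ft_force"].round(1),s["grip_width"],s["grip_force"])
p,d=vision.snapshot("wrist");r=(cloud("wrist",d,wristT(s))-s["tcp_pos"])@M
m=(abs(r[...,1])<20)&(r[...,0]>-80)&(r[...,0]<45)&(r[...,2]>-45)&(r[...,2]<85)
m[262:288]=0;q=r[m];cv2.imwrite("pics/t.png",p[:,:,::-1])
v=np.nonzero(m)[0]
for a in range(150,262,8):
    k=(v>=a)&(v<a+4)
    if k.any():print(a,np.median(q[k],0).round(1),end=" ")
for a in range(290,320,6):
    k=(v>=a)&(v<a+4)
    if k.any():print(a,np.median(q[k],0).round(1),end=" ")
E
python3 tilt.py
```

```text
7.65 [363.9 309.7  81.4] [ 0.2 -0.3 -1.9] 58.138822570950005 29.999844231347367
150 [44.5  0.1 80.7] 158 [39.7  0.1 80.7] 166 [33.7  0.1 80.8] 174 [27.8 -0.2 80.7] 182 [21.9  0.1 80.6] 190 [15.6  0.2 80.8] 198 [ 9.4  0.2 80.8] 206 [ 2.9 -0.2 80.8] 214 [-2.5 -0.5 80.4] 222 [13.2  0.1 17.7] 230 [12.6  0.1  7.5] 238 [12.1  0.1 -1.8] 246 [ 11.6   0.1 -10.2] 254 [ 11.2   0.  -17.8] 290 [ -0.6   0.1 -28.2] 296 [ -3.6   0.1 -28. ] 302 [ -6.6   0.1 -27.8] 308 [ -9.8   0.1 -27.6] 314 [-13.    0.1 -27.4]
```

The rim slipped over the tray edge after only about 3.5° of rotation, because the overlap was too small. I'll go back, start lower with more overlap, and advance in small steps, checking force and tilt.

>>> {"api": "send_rows", "payload": {"deltas": [{"gripper": 40, "x": 0.04, "y": 0, "z": 0, "spin": 0}, {"gripper": 40, "x": 0.072, "y": 0, "z": 0, "spin": 0}, {"gripper": 40, "x": 0.072, "y": 0, "z": 0.05, "spin": 0}, {"gripper": 40, "x": 0.072, "y": 0, "z": 0.087, "spin": 0}, {"gripper": 40, "x": 0.072, "y": 0, "z": 0.087, "spin": 0}, {"gripper": 40, "x": 0.06, "y": 0, "z": 0.087, "spin": 0}, {"gripper": 40, "x": 0.051, "y": 0, "z": 0.087, "spin": 0}, {"gripper": 40, "x": 0.051, "y": 0, "z": 0.087, "spin": 0}]}}

```text
time_s: 8.37
tcp_pos: [339.0, 316.8, 37.5]
orientation: [0.445, 3.109, 0.001]
ft_force: [-0.9, -0.5, -2.3]
grip_width: 57.7
grip_force: 30.0
```

>>> {"api": "send_rows", "payload": {"deltas": [{"gripper": 40, "x": -0.004, "y": 0, "z": 0, "spin": 0}, {"gripper": 40, "x": -0.004, "y": 0, "z": 0, "spin": 0}]}}

```text
time_s: 8.53
tcp_pos: [339.5, 316.7, 37.1]
orientation: [0.443, 3.11, 0.001]
ft_force: [-1.1, 0.4, -1.6]
grip_width: 57.9
grip_force: 30.0
```

>>> {"api": "send_rows", "payload": {"deltas": [{"gripper": 40, "x": -0.004, "y": 0, "z": 0, "spin": 0}, {"gripper": 40, "x": -0.004, "y": 0, "z": 0, "spin": 0}]}}

```text
time_s: 8.7
tcp_pos: [339.8, 316.7, 36.8]
orientation: [-0.441, -3.109, -0.0]
ft_force: [-7.5, 3.0, 0.2]
grip_width: 57.7
grip_force: 30.0
```

```bash
python3 tilt.py
```

```text
8.7 [339.8 316.7  36.8] [-7.5  3.   0.2] 57.70285812399025 29.97011662228033
166 [41.7  0.1 36.3] 174 [36.8  0.1 36.2] 182 [31.9  0.1 36.2] 190 [26.9 -0.2 36.3] 198 [22.   0.1 36.1] 206 [16.8  0.1 36.2] 214 [11.7  0.1 36.1] 222 [12.8  0.1 18.8] 230 [12.5  0.1  7.6] 238 [12.1  0.1 -2.1] 246 [ 11.8   0.  -10.7] 254 [ 11.5   0.  -18.6] 290 [ -0.5   0.  -28.4] 296 [ -3.5   0.1 -28.2] 302 [ -6.5   0.1 -28.1] 308 [ -9.6   0.1 -28. ] 314 [-12.7   0.1 -27.8]
```

>>> {"api": "send_rows", "payload": {"deltas": [{"gripper": 40, "x": -0.006, "y": 0, "z": -0.004, "spin": 0}, {"gripper": 40, "x": -0.012, "y": 0, "z": -0.008, "spin": 0}, {"gripper": 40, "x": -0.012, "y": 0, "z": -0.008, "spin": 0}]}}

```text
time_s: 9.0
tcp_pos: [342.6, 316.1, 40.2]
orientation: [-0.437, -3.105, -0.0]
ft_force: [-19.5, 7.9, 1.4]
grip_width: 58.1
grip_force: 30.0
```

```bash
python3 tilt.py
```

```text
9.0 [342.6 316.1  40.2] [-19.5   7.9   1.4] 58.102554671987775 29.999585668556392
158 [44.9 -2.3 40. ] 166 [41.   0.1 39.8] 174 [36.2  0.1 39.7] 182 [31.1  0.1 39.8] 190 [26.1  0.1 39.6] 198 [21.   0.1 39.7] 206 [15.8  0.1 39.6] 214 [15.6  0.1 24.6] 222 [14.8  0.1 13.5] 230 [14.1  0.1  3.9] 238 [13.3  0.1 -4.9] 246 [ 12.8   0.  -12.9] 254 [ 12.2   0.  -19.9] 290 [ -0.5   0.  -28.3] 296 [ -3.6   0.1 -28. ] 302 [ -6.8   0.1 -27.8] 308 [ -9.8   0.1 -27.6] 314 [-13.1   0.1 -27.3]
```

>>> {"api": "send_rows", "payload": {"deltas": [{"gripper": 40, "x": -0.003, "y": 0, "z": -0.005, "spin": 0}, {"gripper": 40, "x": -0.006, "y": 0, "z": -0.011, "spin": 0}, {"gripper": 40, "x": -0.01, "y": 0, "z": -0.017, "spin": 0}, {"gripper": 40, "x": -0.012, "y": 0, "z": -0.02, "spin": 0}, {"gripper": 40, "x": -0.012, "y": 0, "z": -0.02, "spin": 0}]}}

```text
time_s: 9.47
tcp_pos: [349.8, 313.9, 50.3]
orientation: [-0.439, -3.107, -0.0]
ft_force: [-11.7, 6.9, -2.4]
grip_width: 57.9
grip_force: 30.0
```

```bash
cat >> tilt.py <<'E'
w=(v>=214)&(v<262)&(q[:,0]>5)&(q[:,0]<40)&(q[:,2]<35)
w&=abs(q[:,0]-np.median(q[w,0]))<15
a,b=np.polyfit(q[w,2],q[w,0],1)
dx,dy=s["tcp_pos"][:2]-[463,248.3];X=-.96*dx+.279*dy-59.4;H=s["tcp_pos"][2]-18
th=np.arctan(a);L=90-b*np.cos(th)
print(f"\ntilt(closed face) {np.degrees(th):.1f} L {L:.1f} X {X:.1f} H {H:.1f} b {H*np.cos(th)-X*np.sin(th):.1f} axial {X*np.cos(th)+H*np.sin(th):.1f}")
E
python3 tilt.py
```

```text
9.4667 [349.8 313.9  50.3] [-11.7   6.9  -2.4] 57.94233403022471 29.999656160362065
158 [44.   0.1 49.9] 166 [39.2  0.1 49.9] 174 [34.1  0.1 49.8] 182 [28.8 -0.2 49.9] 190 [23.5  0.1 49.7] 198 [18.1  0.1 49.8] 206 [22.1  0.1 19.5] 214 [20.3  0.1 11.3] 222 [18.5  0.1  3.4] 230 [17.1  0.1 -3.6] 238 [ 15.6   0.  -10. ] 246 [ 14.3   0.  -16.1] 254 [ 13.    0.  -21.6] 290 [ -0.8   0.  -27.9] 296 [ -4.2   0.1 -27.1] 302 [ -7.7   0.1 -26.3] 308 [-11.3   0.1 -25.5] 314 [-14.9   0.1 -24.7] 
tilt(closed face) 12.3 L 72.6 X 67.5 H 32.3 b 17.2 axial 72.9
```

It is rotating now, 12° so far, with some axial slip. Slip is acceptable because I can re-grip the beaker once it is upright. I'll continue with a larger contact offset.

>>> {"api": "send_rows", "payload": {"deltas": [{"gripper": 40, "x": -0.004, "y": 0, "z": -0.007, "spin": 0}, {"gripper": 40, "x": -0.008, "y": 0, "z": -0.014, "spin": 0}, {"gripper": 40, "x": -0.012, "y": 0, "z": -0.02, "spin": 0}, {"gripper": 40, "x": -0.017, "y": 0, "z": -0.026, "spin": 0}, {"gripper": 40, "x": -0.022, "y": 0, "z": -0.032, "spin": 0}, {"gripper": 40, "x": -0.028, "y": 0, "z": -0.038, "spin": 0}, {"gripper": 40, "x": -0.028, "y": 0, "z": -0.038, "spin": 0}]}}

```text
time_s: 10.1
tcp_pos: [364.0, 308.9, 69.3]
orientation: [-0.441, -3.107, 0.002]
ft_force: [-9.8, 0.7, 1.3]
grip_width: 57.6
grip_force: 30.0
```

```bash
python3 tilt.py|tail -1
```

```text
tilt(closed face) 23.4 L 68.6 X 52.5 H 51.3 b 26.2 axial 68.6
```

>>> {"api": "send_rows", "payload": {"deltas": [{"gripper": 40, "x": -0.006, "y": 0, "z": -0.004, "spin": 0}, {"gripper": 40, "x": -0.012, "y": 0, "z": -0.007, "spin": 0}, {"gripper": 40, "x": -0.018, "y": 0, "z": -0.01, "spin": 0}, {"gripper": 40, "x": -0.024, "y": 0, "z": -0.013, "spin": 0}, {"gripper": 40, "x": -0.03, "y": 0, "z": -0.016, "spin": 0}, {"gripper": 40, "x": -0.036, "y": 0, "z": -0.018, "spin": 0}, {"gripper": 40, "x": -0.036, "y": 0, "z": -0.018, "spin": 0}]}}

```text
time_s: 10.73
tcp_pos: [381.0, 304.0, 78.4]
orientation: [-0.44, -3.106, 0.002]
ft_force: [-11.0, 1.1, 5.0]
grip_width: 57.9
grip_force: 30.0
```

```bash
python3 tilt.py
```

```text
10.7333 [381.  304.   78.4] [-11.    1.1   5. ] 57.851893898095696 29.998794025741518
150 [44.8 -0.3 78.3] 158 [40.2  0.1 77.9] 166 [34.4  0.1 77.9] 174 [40.8 -1.  13.5] 182 [38.4  0.   8.2] 190 [35.2  0.   4. ] 198 [32.3  0.  -0.1] 206 [29.4  0.  -4. ] 214 [26.7  0.  -7.7] 222 [ 24.1   0.  -11.4] 230 [ 21.6   0.  -14.9] 238 [ 19.1   0.  -18.3] 246 [ 16.8   0.  -21.5] 254 [ 14.5   0.  -24.6] 290 [ -0.7   0.  -27.9] 296 [ -6.3   0.1 -23.8] 302 [-12.5   0.1 -19.5] 308 [-19.1   0.1 -14.7] 314 [-26.4   0.1  -9.3] 
tilt(closed face) 35.5 L 63.8 X 34.9 H 60.4 b 28.9 axial 63.4
```

>>> {"api": "send_rows", "payload": {"deltas": [{"gripper": 40, "x": -0.006, "y": 0, "z": 0.001, "spin": 0}, {"gripper": 40, "x": -0.012, "y": 0, "z": 0.001, "spin": 0}, {"gripper": 40, "x": -0.018, "y": 0, "z": 0, "spin": 0}, {"gripper": 40, "x": -0.024, "y": 0, "z": 0, "spin": 0}, {"gripper": 40, "x": -0.03, "y": 0, "z": -0.001, "spin": 0}, {"gripper": 40, "x": -0.03, "y": 0, "z": -0.001, "spin": 0}]}}

```text
time_s: 11.28
tcp_pos: [395.9, 299.9, 79.9]
orientation: [-0.44, -3.107, 0.002]
ft_force: [-14.9, -2.3, 17.3]
grip_width: 57.7
grip_force: 30.0
```

```bash
python3 tilt.py
```

```text
11.2833 [395.9 299.9  79.9] [-14.9  -2.3  17.3] 57.71568359546812 29.99981676461175
150 [44.7  0.1 79.3] 158 [40.   0.1 79.4] 174 [44.3  0.  -0.8] 182 [41.1  0.  -4. ] 190 [38.1  0.  -7. ] 198 [ 35.1   0.  -10. ] 206 [ 32.2   0.  -12.8] 214 [ 29.4   0.  -15.6] 222 [ 26.7   0.  -18.4] 230 [ 24.   0. -21.] 238 [ 21.5   0.  -23.6] 246 [ 18.9   0.  -26.1] 254 [ 16.5   0.  -28.5] 290 [  1.8   0.  -31.7] 296 [ -6.8   0.1 -23.1] 302 [-16.7   0.1 -12.9] 308 [-28.5   0.1  -1. ] 314 [-42.8   0.1  13.3] 
tilt(closed face) 44.5 L 58.2 X 19.4 H 61.9 b 30.6 axial 57.2
```

>>> {"api": "send_rows", "payload": {"deltas": [{"gripper": 40, "x": -0.006, "y": 0, "z": 0.003, "spin": 0}, {"gripper": 40, "x": -0.012, "y": 0, "z": 0.005, "spin": 0}, {"gripper": 40, "x": -0.018, "y": 0, "z": 0.006, "spin": 0}, {"gripper": 40, "x": -0.024, "y": 0, "z": 0.007, "spin": 0}, {"gripper": 40, "x": -0.03, "y": 0, "z": 0.008, "spin": 0}, {"gripper": 40, "x": -0.03, "y": 0, "z": 0.008, "spin": 0}]}}

```text
time_s: 11.83
tcp_pos: [412.1, 295.2, 76.9]
orientation: [-0.443, -3.11, 0.002]
ft_force: [-10.8, -5.8, 22.8]
grip_width: 57.6
grip_force: 30.0
```

```bash
python3 tilt.py
```

```text
11.8333 [412.1 295.2  76.9] [-10.8  -5.8  22.8] 57.64371119142117 30.002317453036085
150 [45.  -2.  77.4] 158 [41.6  0.1 76.1] 182 [ 44.2  -0.  -17.5] 190 [ 41.3   0.  -19.4] 198 [ 38.3   0.  -21.5] 206 [ 35.5   0.  -23.4] 214 [ 32.7   0.  -25.3] 222 [ 29.9   0.  -27.2] 230 [ 27.2   0.  -29. ] 238 [ 24.5   0.  -30.9] 246 [ 21.9   0.  -32.8] 254 [ 19.4   0.  -34.4] 290 [  8.3   0.  -42.1] 296 [  6.2  -0.4 -42.6] 302 [-73.8   1.1  70. ] 308 [-78.6   2.7  69.7] 314 [-76.6  17.1  58.5] 
tilt(closed face) 54.4 L 50.6 X 2.6 H 58.9 b 32.2 axial 49.3
```

The beaker is at about 56° but has slipped to L≈50, so its top is getting close to the gripper body. New plan:
1. Lean it in the pocket, with its back corner on the floor and its face on the pocket edge. That is near the balance point and stable.
2. Release, spin the gripper 90°, and straddle it front and back.
3. Walk it upright by closing the parallel pads.

First I'll nudge it one or two degrees further.

>>> {"api": "send_rows", "payload": {"deltas": [{"gripper": 40, "x": -0.004, "y": 0, "z": 0.001, "spin": 0}, {"gripper": 40, "x": -0.008, "y": 0, "z": 0.002, "spin": 0}, {"gripper": 40, "x": -0.008, "y": 0, "z": 0.002, "spin": 0}]}}

```text
time_s: 12.13
tcp_pos: [416.1, 294.1, 75.9]
orientation: [0.442, 3.11, -0.002]
ft_force: [-9.2, -5.9, 23.3]
grip_width: 57.8
grip_force: 30.0
```

>>> {"api": "send_rows", "payload": {"deltas": [{"gripper": 40, "x": 0.004, "y": 0, "z": -0.01, "spin": 0}, {"gripper": 40, "x": 0.004, "y": 0, "z": -0.05, "spin": 0}, {"gripper": 40, "x": 0.004, "y": 0, "z": -0.08, "spin": 0}, {"gripper": 40, "x": 0.004, "y": 0, "z": -0.08, "spin": 0}, {"gripper": 40, "x": 0.004, "y": 0, "z": -0.08, "spin": 0}]}}

```text
time_s: 12.55
tcp_pos: [414.8, 294.8, 114.6]
orientation: [0.443, 3.108, 0.001]
ft_force: [-0.8, 0.7, -2.4]
grip_width: 57.8
grip_force: 30.0
```

```bash
python3 tilt.py
python3 - <<'E'
from h import *
# side-on check with scene/side clouds in tray frame: axes a (toward robot = tool x), y, height
s=status.observe();M=R.from_rotvec(s["orientation"]).as_matrix()
for n in("scene","side"):
    p,d=vision.snapshot(n);q=(cloud(n,d)-s["tcp_pos"])@M
    m=(abs(q[...,1])<25)&(q[...,0]>-75)&(q[...,0]<75)&(q[...,2]<75)&(q[...,2]>-45)&np.isfinite(q[...,0])
    w=q[m];print(n,len(w),w[np.argsort(w[:,2])][::max(1,len(w)//40)].round(0).tolist())
E
```

```text
12.55 [414.8 294.8 114.6] [-0.8  0.7 -2.4] 57.76178691497385 29.99570919550024
182 [ 44.6   0.2 -20.4] 190 [ 41.9  -0.2 -22.1] 198 [ 39.   -0.  -23.9] 206 [ 36.1  -0.2 -25.7] 214 [ 33.4   0.  -27.4] 222 [ 30.7   0.  -29.1] 230 [ 27.9   0.  -30.8] 238 [ 25.2   0.  -32.4] 246 [ 22.6   0.  -34. ] 254 [ 19.9   0.  -35.6] 290 [  8.7   0.  -42.6] 296 [  6.8   0.  -43.7] 302 [  5.   -4.1 -43.8] 
tilt(closed face) 57.2 L 49.1 X -0.2 H 96.6 b 52.5 axial 81.0
scene 609 [[-0.0, -1.0, -40.0], [3.0, -13.0, -38.0], [-2.0, 5.0, -36.0], [-3.0, 16.0, -34.0], [-2.0, -22.0, -32.0], [-3.0, 17.0, -30.0], [-2.0, -14.0, -28.0], [-7.0, 11.0, -27.0], [-6.0, -6.0, -25.0], [-4.0, -0.0, -24.0], [-9.0, 23.0, -22.0], [-9.0, -24.0, -20.0], [-10.0, -5.0, -19.0], [-12.0, -5.0, -17.0], [-14.0, -5.0, -15.0], [-11.0, -7.0, -13.0], [-12.0, 12.0, -11.0], [-17.0, -17.0, -10.0], [-17.0, 9.0, -8.0], [-19.0, 1.0, -7.0], [-18.0, -6.0, -5.0], [-22.0, 23.0, -3.0], [-15.0, 24.0, -1.0], [-19.0, 3.0, 0.0], [-20.0, 11.0, 2.0], [-25.0, 24.0, 4.0], [-25.0, -2.0, 6.0], [-27.0, -4.0, 7.0], [-34.0, -13.0, 9.0], [-26.0, 15.0, 11.0], [-33
[... 440 characters left out ...]
, -21.0], [47.0, 4.0, -20.0], [45.0, -20.0, -20.0], [46.0, -25.0, -20.0], [43.0, -7.0, -19.0], [48.0, 14.0, -19.0], [47.0, 3.0, -18.0], [47.0, 22.0, -18.0], [49.0, 25.0, -17.0], [46.0, -6.0, -16.0], [54.0, -1.0, -15.0], [52.0, 11.0, -15.0], [53.0, 18.0, -14.0], [51.0, -17.0, -14.0], [53.0, 8.0, -14.0], [51.0, 3.0, -13.0], [42.0, -23.0, -11.0], [56.0, 10.0, -10.0], [-15.0, -25.0, -6.0], [-18.0, -6.0, -2.0], [-20.0, -8.0, 1.0], [-21.0, -17.0, 3.0], [-22.0, 5.0, 5.0], [-24.0, 16.0, 8.0], [-27.0, -23.0, 11.0], [-27.0, 18.0, 13.0], [-29.0, 2.0, 15.0], [-30.0, 13.0, 18.0], [-32.0, -18.0, 22.0], [-33.0, 1.0, 22.0], [-35.0, 1.0, 26.0], [-36.0, -8.0, 28.0], [-38.0, -21.0, 31.0], [-31.0, -24.0, 35.0]]
```

Tilt is now about 58.3° and the TCP is 16.5 mm from the front face. That puts the back rim corner 9.5 mm behind and 63.6 mm below the TCP. I'll move it over the pocket and lower it.

>>> {"api": "send_rows", "payload": {"deltas": [{"gripper": 40, "x": -0.03, "y": -0.015, "z": 0, "spin": 0}, {"gripper": 40, "x": -0.06, "y": -0.03, "z": 0, "spin": 0}, {"gripper": 40, "x": -0.076, "y": -0.041, "z": 0, "spin": 0}, {"gripper": 40, "x": -0.076, "y": -0.041, "z": 0.02, "spin": 0}, {"gripper": 40, "x": -0.076, "y": -0.041, "z": 0.04, "spin": 0}, {"gripper": 40, "x": -0.076, "y": -0.041, "z": 0.06, "spin": 0}, {"gripper": 40, "x": -0.076, "y": -0.041, "z": 0.075, "spin": 0}, {"gripper": 40, "x": -0.076, "y": -0.041, "z": 0.082, "spin": 0}, {"gripper": 40, "x": -0.076, "y": -0.041, "z": 0.082, "spin": 0}]}}

```text
time_s: 13.45
tcp_pos: [444.0, 264.5, 71.7]
orientation: [-0.441, -3.109, 0.002]
ft_force: [0.3, -0.1, -3.3]
grip_width: 57.7
grip_force: 30.0
```

>>> {"api": "send_rows", "payload": {"deltas": [{"gripper": 40, "x": 0, "y": 0, "z": 0.002, "spin": 0}, {"gripper": 40, "x": 0, "y": 0, "z": 0.004, "spin": 0}, {"gripper": 40, "x": 0, "y": 0, "z": 0.004, "spin": 0}]}}

```text
time_s: 13.7
tcp_pos: [445.2, 264.6, 71.3]
orientation: [0.442, 3.11, 0.001]
ft_force: [-0.0, 0.6, -1.8]
grip_width: 57.9
grip_force: 30.0
```

```bash
python3 tilt.py
python3 - <<'E'
from h import *
s=status.observe();M=R.from_rotvec(s["orientation"]).as_matrix()
print("old",(s["tcp_pos"]-[463,248.3,208.6])@R.from_rotvec([-0.443,-3.109,0.002]).as_matrix())
E
```

```text
13.7 [445.2 264.6  71.3] [-0.   0.6 -1.8] 57.869103698579416 29.99575218767859
158 [42.3  0.5 70.5] 182 [ 44.6  -0.4 -20.4] 190 [ 41.9  -0.  -22.1] 198 [ 39.1  -0.  -23.9] 206 [ 36.2   0.  -25.6] 214 [ 33.4   0.  -27.3] 222 [ 30.6   0.  -29.1] 230 [ 27.9   0.  -30.8] 238 [ 25.2   0.  -32.4] 246 [ 22.6   0.  -34.1] 254 [ 20.    0.  -35.7] 290 [  8.7   0.  -42.7] 296 [  6.9   0.  -43.8] 302 [-61.9  -2.   52.4] 308 [-67.3  -0.5  52.6] 314 [-72.3  -0.1  52.6] 
tilt(closed face) 56.9 L 49.0 X -37.7 H 53.3 b 60.7 axial 24.1
old [ 21.47448655  10.84417598 137.21737377]
```

>>> {"api": "send_rows", "payload": {"deltas": [{"gripper": 40, "x": 0, "y": 0, "z": 0.002, "spin": 0}, {"gripper": 40, "x": 0, "y": 0, "z": 0.004, "spin": 0}, {"gripper": 40, "x": 0, "y": 0, "z": 0.004, "spin": 0}]}}

```text
time_s: 14.0
tcp_pos: [445.1, 264.3, 69.0]
orientation: [0.443, 3.11, -0.0]
ft_force: [0.4, 1.4, -2.1]
grip_width: 57.6
grip_force: 30.0
```

>>> {"api": "send_rows", "payload": {"deltas": [{"gripper": 40, "x": 0, "y": 0, "z": 0.002, "spin": 0}, {"gripper": 40, "x": 0, "y": 0, "z": 0.003, "spin": 0}, {"gripper": 40, "x": 0, "y": 0, "z": 0.003, "spin": 0}]}}

```text
time_s: 14.25
tcp_pos: [445.2, 264.4, 68.6]
orientation: [0.443, 3.11, -0.001]
ft_force: [-3.9, -3.3, 11.6]
grip_width: 58.1
grip_force: 30.0
```

Corner contact at the expected height. I'll unload slightly, then open just a little and look.

>>> {"api": "send_rows", "payload": {"deltas": [{"gripper": 40, "x": 0, "y": 0, "z": -0.002, "spin": 0}, {"gripper": 40, "x": 0, "y": 0, "z": -0.002, "spin": 0}]}}

```text
time_s: 14.42
tcp_pos: [445.2, 264.5, 68.9]
orientation: [0.443, 3.11, 0.001]
ft_force: [-0.8, -0.3, 1.6]
grip_width: 58.0
grip_force: 30.0
```

>>> {"api": "send_rows", "payload": {"deltas": [{"gripper": 59, "x": 0, "y": 0, "z": 0, "spin": 0}, {"gripper": 60, "x": 0, "y": 0, "z": 0, "spin": 0}, {"gripper": 61, "x": 0, "y": 0, "z": 0, "spin": 0}, {"gripper": 62, "x": 0, "y": 0, "z": 0, "spin": 0}, {"gripper": 63, "x": 0, "y": 0, "z": 0, "spin": 0}]}}

```text
time_s: 14.83
tcp_pos: [445.0, 264.4, 68.5]
orientation: [0.443, 3.11, 0.0]
ft_force: [-0.2, -0.6, 0.1]
grip_width: 62.2
grip_force: 0.0
```

```bash
python3 tilt.py
```

```text
14.8333 [445.  264.4  68.5] [-0.2 -0.6  0.1] 62.2207354569082 0.0
174 [44.9 -8.1 -7.5] 182 [42.5  0.  -9.8] 190 [ 39.1   0.  -11.1] 198 [ 35.7   0.2 -12.1] 206 [ 32.3   0.  -13.2] 214 [ 28.9   0.  -14.3] 222 [ 25.6   0.  -15.5] 230 [ 22.2   0.  -16.5] 238 [ 18.9   0.  -17.7] 246 [ 15.5   0.  -18.8] 254 [ 12.1   0.  -19.4] 290 [-51.6   0.2  51.4] 296 [-55.2  -0.1  49.8] 302 [-60.2   0.2  49.8] 308 [-65.2   0.2  49.9] 314 [-70.3   0.2  49.8] 
tilt(closed face) 69.6 L 66.8 X -37.7 H 50.5 b 52.9 axial 34.3
```

>>> {"api": "send_rows", "payload": {"deltas": [{"gripper": 64, "x": 0, "y": 0, "z": 0, "spin": 0}, {"gripper": 64, "x": 0, "y": 0, "z": 0, "spin": 0}, {"gripper": 64, "x": 0, "y": 0, "z": 0, "spin": 0}]}}

```text
time_s: 15.13
tcp_pos: [445.0, 264.4, 68.5]
orientation: [0.443, 3.11, 0.0]
ft_force: [1.1, -0.1, 0.3]
grip_width: 63.8
grip_force: 0.0
```

```bash
python3 tilt.py
python3 - <<'E'
from h import *
o=[]
s=status.observe()
for n in("scene","side"):
    p,d=vision.snapshot(n);np.save(f"pics/{n}5_P.npy",cloud(n,d))
    v=vision.camera_info(n);f=200/np.tan(np.radians(v["vfov"]/2));X=v["camera_from_world"]@np.append(s["tcp_pos"],1)
    u0,v0=int(f*X[0]/X[2]+v["cx"]),int(f*X[1]/X[2]+v["cy"])
    o.append(cv2.resize(p[max(0,v0-60):v0+60,u0-60:u0+60,::-1],(400,400)))
cv2.imwrite("pics/g5.png",np.hstack(o))
E
```

```text
15.1333 [445.  264.4  68.5] [ 1.1 -0.1  0.3] 63.80287965734053 0.0
158 [41.8  0.1 68.1] 166 [38.6  0.1 52.5] 174 [34.   0.1 50. ] 182 [28.8  0.1 50.1] 190 [23.5  0.1 50. ] 198 [14.7  0.1 61.6] 206 [ 8.8  0.1 62. ] 214 [ 2.9  0.1 61.9] 222 [-3.1  0.2 61.9] 230 [-9.3  0.2 61.9] 238 [-15.3   0.2  61.9] 246 [-21.7   0.2  61.9] 254 [-28.    0.2  61.9] 290 [-51.5   0.2  51.5] 296 [-55.2  -0.1  49.9] 302 [-60.2   0.2  49.8] 308 [-65.1   0.2  49.8] 314 [-70.2   0.2  49.8]
  return _methods._mean(a, axis=axis, dtype=dtype,
  ret = ret.dtype.type(ret / rcount)
Traceback (most recent call last):
  File "tilt.py", line 16, in <module>
    a,b=np.polyfit(q[w,2],q[w,0],1)
        ~~~~~~~~~~^^^^^^^^^^^^^^^^^
TypeError: expected non-empty vector for x
```

View pics/g5.png

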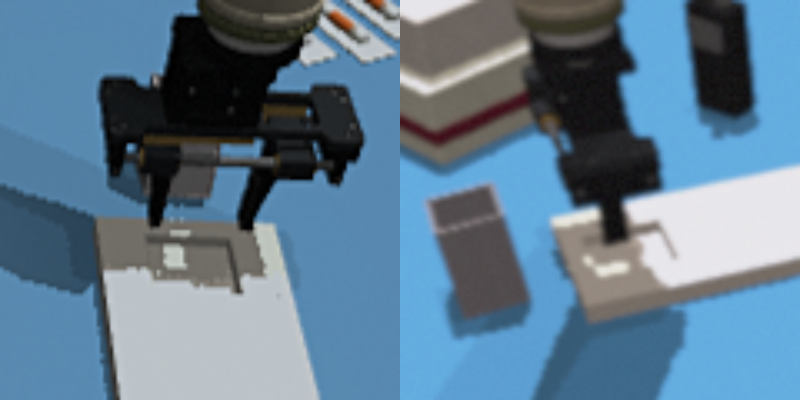

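The left view shows the pocket empty. The right view shows the beaker off the tray's robot-side end at about (480,255), mouth up: it tipped backwards onto the table. I'll raise the arm and measure where it rests.

>>> {"api": "send_rows", "payload": {"deltas": [{"gripper": 87, "x": 0, "y": 0, "z": -0.06, "spin": 0}, {"gripper": 87, "x": 0, "y": 0, "z": -0.12, "spin": 0}, {"gripper": 87, "x": 0, "y": 0, "z": -0.18, "spin": 0}, {"gripper": 87, "x": 0, "y": 0, "z": -0.24, "spin": 0}, {"gripper": 87, "x": 0, "y": 0, "z": -0.28, "spin": 0}, {"gripper": 87, "x": 0, "y": 0, "z": -0.28, "spin": 0}, {"gripper": 87, "x": 0, "y": 0, "z": -0.28, "spin": 0}, {"gripper": 87, "x": 0, "y": 0, "z": -0.28, "spin": 0}]}}

```text
time_s: 15.95
tcp_pos: [444.7, 264.1, 207.8]
orientation: [-0.443, -3.11, 0.001]
ft_force: [-0.8, -0.1, -1.7]
grip_width: 86.6
grip_force: 0.0
```

```bash
cat > find.py <<'E'
from h import *
s=status.observe();print(s["time_s"],s["tcp_pos"].round(1),s["ft_force"].round(1))
for n in("wrist","side","scene"):
    p,d=vision.snapshot(n);P=cloud(n,d,wristT(s) if n=="wrist" else None);z=P[...,2]
    cv2.imwrite(f"pics/f_{n}.png",p[:,:,::-1]);np.save(f"pics/f_{n}.npy",P)
    m=(P[...,0]>250)&(P[...,0]<460)&(P[...,1]>160)&(P[...,1]<460)&(z>25)&(z<130)
    k,l=cv2.connectedComponents(m.astype(np.uint8),connectivity=4)
    for i in range(1,k):
        q=P[l==i]
        if len(q)<80:continue
        t=q[q[:,2]>np.percentile(q[:,2],97)-5];v,u=np.nonzero(l==i)
        print(n,len(q),"px",u.mean().round(),v.mean().round(),"z",np.percentile(q[:,2],[3,50,97]).round(1),"top",rect(t[:,:2]),"all",rect(q[:,:2]))
E
python3 find.py
```

```text
15.95 [444.7 264.1 207.8] [-0.8 -0.1 -1.7]
wrist 2955 px 320.0 61.0 z [29.  79.5 91.4] top (array([343.7, 293.8]), array([58.1, 57.7]), 73.68) all (array([343.7, 293.8]), array([58.1, 57.8]), 73.58)
side 653 px 163.0 162.0 z [28.6 66.5 88.9] top (array([341.7, 293.9]), array([65. , 57.7]), 72.31) all (array([341.3, 292.5]), array([69.9, 58.2]), 73.63)
scene 724 px 462.0 122.0 z [28.5 67.6 91.5] top (array([345.4, 292.6]), array([59.5, 63.1]), 74.95) all (array([344.5, 292.3]), array([60.6, 64.8]), 74.92)
```

It is standing cleanly mouth-up at (343.7, 293.8), square to the tray. Recovery plan:
1. Grip it near the mouth.
2. Lever it to horizontal over the tray's end edge. The long arm here should mean little slip.
3. Lay it on the tray flat and re-grip near the closed end, above the centreline, so the rim push has a larger lever.

>>> {"api": "send_rows", "payload": {"deltas": [{"gripper": 87, "x": 0.07, "y": 0, "z": 0, "spin": 0}, {"gripper": 87, "x": 0.14, "y": 0, "z": 0, "spin": 0}, {"gripper": 87, "x": 0.21, "y": 0, "z": 0, "spin": 0}, {"gripper": 87, "x": 0.21, "y": 0, "z": 0.04, "spin": 0}, {"gripper": 87, "x": 0.21, "y": 0, "z": 0.1, "spin": 0}, {"gripper": 87, "x": 0.21, "y": 0, "z": 0.16, "spin": 0}, {"gripper": 87, "x": 0.21, "y": 0, "z": 0.22, "spin": 0}, {"gripper": 87, "x": 0.21, "y": 0, "z": 0.265, "spin": 0}, {"gripper": 87, "x": 0.21, "y": 0, "z": 0.265, "spin": 0}, {"gripper": 70, "x": 0.21, "y": 0, "z": 0.265, "spin": 0}, {"gripper": 60, "x": 0.21, "y": 0, "z": 0.265, "spin": 0}, {"gripper": 50, "x": 0.21, "y": 0, "z": 0.265, "spin": 0}]}}

```text
time_s: 17.1
tcp_pos: [345.0, 294.4, 77.6]
orientation: [0.443, 3.108, 0.003]
ft_force: [1.0, -0.3, -0.6]
grip_width: 74.6
grip_force: 0.0
```

>>> {"api": "send_rows", "payload": {"deltas": [{"gripper": 40, "x": 0, "y": 0, "z": 0, "spin": 0}, {"gripper": 40, "x": 0, "y": 0, "z": 0, "spin": 0}, {"gripper": 40, "x": 0, "y": 0, "z": 0, "spin": 0}, {"gripper": 40, "x": 0, "y": 0, "z": 0, "spin": 0}, {"gripper": 40, "x": 0, "y": 0, "z": -0.004, "spin": 0}, {"gripper": 40, "x": 0, "y": 0, "z": -0.008, "spin": 0}, {"gripper": 40, "x": 0, "y": 0, "z": -0.008, "spin": 0}]}}

```text
time_s: 17.68
tcp_pos: [344.2, 293.6, 80.3]
orientation: [0.443, 3.11, -0.0]
ft_force: [0.5, -0.0, -2.5]
grip_width: 58.0
grip_force: 30.0
```

Run:
```python
from h import *
s=status.observe();M=R.from_rotvec(s["orientation"]).as_matrix()
print(s["time_s"],s["tcp_pos"],s["ft_force"],"old",(s["tcp_pos"]-[463,248.3,208.6])@R.from_rotvec([-0.443,-3.109,0.002]).as_matrix())
for n in("side","wrist"):
    p,d=vision.snapshot(n);q=(cloud(n,d,wristT(s) if n=="wrist" else None)-s["tcp_pos"])@M
    for ax in (20,):
        m=(abs(q[...,1])<45)&(abs(q[...,0])<60)&(q[...,2]<90)&(q[...,2]>-30);w=q[m]
        print(n,len(w),np.percentile(w,[1,5,50,95,99],axis=0).round(1).tolist())
```

```text
17.6833 [344.16520587 293.63344409  80.25869733] [ 0.5026634  -0.03874827 -2.46477914] old [126.63926108  10.52115131 128.45280202]
side 1083 [[-58.0, -44.3, -18.4], [-50.8, -41.7, -8.9], [3.9, -28.7, 64.7], [51.5, 30.9, 83.4], [58.3, 42.1, 84.6]]
wrist 20555 [[-25.3, -42.9, -23.0], [-24.9, -35.7, -14.0], [24.0, 0.1, 40.0], [54.0, 35.6, 80.1], [58.9, 42.9, 80.7]]
```

>>> {"api": "send_rows", "payload": {"deltas": [{"gripper": 40, "x": -0.04, "y": 0, "z": 0, "spin": 0}, {"gripper": 40, "x": -0.076, "y": 0, "z": 0, "spin": 0}, {"gripper": 40, "x": -0.09, "y": 0, "z": -0.004, "spin": 0}, {"gripper": 40, "x": -0.105, "y": 0, "z": -0.008, "spin": 0}, {"gripper": 40, "x": -0.12, "y": 0, "z": -0.011, "spin": 0}, {"gripper": 40, "x": -0.135, "y": 0, "z": -0.012, "spin": 0}, {"gripper": 40, "x": -0.15, "y": 0, "z": -0.012, "spin": 0}, {"gripper": 40, "x": -0.165, "y": 0, "z": -0.01, "spin": 0}, {"gripper": 40, "x": -0.18, "y": 0, "z": -0.006, "spin": 0}, {"gripper": 40, "x": -0.195, "y": 0, "z": 0, "spin": 0}, {"gripper": 40, "x": -0.21, "y": 0, "z": 0.008, "spin": 0}, {"gripper": 40, "x": -0.215, "y": 0, "z": 0.011, "spin": 0}]}}

```text
time_s: 18.78
tcp_pos: [446.7, 263.6, 73.9]
orientation: [-0.443, -3.107, 0.001]
ft_force: [-7.4, 0.6, 5.3]
grip_width: 57.7
grip_force: 30.0
```

```bash
cat > prof.py <<'E'
from h import *
# profile in tool frame: (forward, up) of beaker's surface points, seen from scene, side and wrist
s=status.observe();M=R.from_rotvec(s["orientation"]).as_matrix()
print(s["time_s"],s["tcp_pos"].round(1),s["ft_force"].round(1),"old",((s["tcp_pos"]-[463,248.3,208.6])@R.from_rotvec([-0.443,-3.109,0.002]).as_matrix()).round(1))
for n in("scene","side","wrist"):
    p,d=vision.snapshot(n);q=(cloud(n,d,wristT(s) if n=="wrist" else None)-s["tcp_pos"])@M
    m=(abs(q[...,1])<22)&(abs(q[...,0])<100)&(q[...,2]<s["tcp_pos"][2]-22)&(q[...,2]>-48)
    if n=="wrist":m[262:290]=0
    w=q[m];
    if len(w)==0:continue
    w=w[np.argsort(w[:,2])];b=np.array_split(w,min(14,len(w)//4+1))
    print(n,len(w),[(int(-np.median(k[:,0])),int(-np.median(k[:,2]))) for k in b])
E
python3 prof.py
```

```text
18.7833 [446.7 263.6  73.9] [-7.4  0.6  5.3] old [ 19.7  10.3 134.7]
scene 200 [(22, -11), (14, -15), (-75, -21), (-72, -25), (-71, -27), (-68, -30), (-70, -33), (-66, -35), (-65, -38), (-61, -41), (-62, -44), (-60, -47), (-58, -50), (-37, -51)]
side 183 [(-33, 18), (-37, 14), (-40, 13), (-45, 9), (-48, 7), (-53, 5), (-56, 2), (-60, 0), (-65, -3), (-69, -6), (-74, -9), (-78, -11), (-80, -14), (-82, -16)]
wrist 17000 [(-17, 29), (-21, 26), (-25, 23), (-29, 21), (-33, 18), (-37, 15), (-42, 12), (-47, 9), (-52, 5), (-57, 2), (-63, -1), (-68, -5), (-74, -9), (-81, -13)]
```

Levering works well, with the axis only 33° above horizontal now. Continuing to horizontal.

>>> {"api": "send_rows", "payload": {"deltas": [{"gripper": 40, "x": -0.008, "y": 0, "z": 0.007, "spin": 0}, {"gripper": 40, "x": -0.016, "y": 0, "z": 0.015, "spin": 0}, {"gripper": 40, "x": -0.024, "y": 0, "z": 0.024, "spin": 0}, {"gripper": 40, "x": -0.031, "y": 0, "z": 0.033, "spin": 0}, {"gripper": 40, "x": -0.037, "y": 0, "z": 0.042, "spin": 0}, {"gripper": 40, "x": -0.042, "y": 0, "z": 0.05, "spin": 0}, {"gripper": 40, "x": -0.046, "y": 0, "z": 0.057, "spin": 0}, {"gripper": 40, "x": -0.048, "y": 0, "z": 0.062, "spin": 0}, {"gripper": 40, "x": -0.048, "y": 0, "z": 0.062, "spin": 0}]}}

```text
time_s: 19.68
tcp_pos: [472.2, 256.3, 44.3]
orientation: [0.445, 3.108, 0.0]
ft_force: [0.3, -2.2, 4.5]
grip_width: 58.2
grip_force: 30.0
```

```bash
python3 prof.py
```

```text
19.6833 [472.2 256.3  44.3] [ 0.3 -2.2  4.5] old [ -6.8  10.5 164.3]
scene 300 [(-12, 39), (-14, 37), (-20, 36), (0, -13), (-1, -15), (-5, -16), (-11, -17), (-15, -17), (-11, -18), (-30, -18), (-31, -19), (-41, -20), (-42, -20), (-37, -21)]
side 171 [(-51, 35), (-47, 34), (-44, 33), (-53, 32), (-52, 32), (-53, 32), (-62, 31), (-72, 31), (-68, 30), (-63, 30), (-63, 30), (-68, 29), (-84, 27), (-85, 7)]
wrist 25158 [(-1, 38), (-20, 36), (-26, 36), (-32, 35), (-37, 34), (-43, 34), (-48, 34), (-54, 33), (-59, 33), (-64, 32), (-70, 32), (-74, 31), (-78, 31), (-82, 30)]
```

>>> {"api": "send_rows", "payload": {"deltas": [{"gripper": 40, "x": 0, "y": 0, "z": -0.04, "spin": 0}, {"gripper": 40, "x": -0.02, "y": 0, "z": -0.08, "spin": 0}, {"gripper": 40, "x": -0.08, "y": 0, "z": -0.08, "spin": 0}, {"gripper": 40, "x": -0.14, "y": 0, "z": -0.08, "spin": 0}, {"gripper": 40, "x": -0.2, "y": 0, "z": -0.08, "spin": 0}, {"gripper": 40, "x": -0.254, "y": 0, "z": -0.08, "spin": 0}, {"gripper": 40, "x": -0.254, "y": 0, "z": -0.05, "spin": 0}, {"gripper": 40, "x": -0.254, "y": 0, "z": -0.02, "spin": 0}, {"gripper": 40, "x": -0.254, "y": 0, "z": 0, "spin": 0}, {"gripper": 40, "x": -0.254, "y": 0, "z": 0.008, "spin": 0}, {"gripper": 40, "x": -0.254, "y": 0, "z": 0.012, "spin": 0}, {"gripper": 40, "x": -0.254, "y": 0, "z": 0.012, "spin": 0}]}}

```text
time_s: 20.83
tcp_pos: [593.5, 220.8, 38.3]
orientation: [0.443, 3.108, -0.0]
ft_force: [2.2, -2.2, 3.4]
grip_width: 57.8
grip_force: 30.0
```

```bash
python3 prof.py
```

```text
20.8333 [593.5 220.8  38.3] [ 2.2 -2.2  3.4] old [-133.2   10.3  170.2]
scene 210 [(-8, 40), (-10, 39), (-10, 38), (-12, 37), (-11, 36), (-23, -13), (-10, -14), (-5, -14), (-22, -15), (-26, -15), (-12, -15), (-15, -15), (-19, -15), (-20, -16)]
side 196 [(-56, 39), (-58, 38), (-56, 38), (-57, 37), (-56, 37), (-58, 36), (-55, 36), (-62, 36), (-69, 35), (-65, 35), (-68, 33), (-85, 20), (-85, 6), (-85, -9)]
wrist 26195 [(-55, 39), (-52, 39), (-50, 38), (-49, 38), (-49, 38), (-49, 38), (-50, 38), (-48, 38), (-49, 38), (-49, 38), (-49, 38), (-51, 37), (-51, 37), (-56, 37)]
```

>>> {"api": "send_rows", "payload": {"deltas": [{"gripper": 60, "x": 0, "y": 0, "z": 0, "spin": 0}, {"gripper": 70, "x": 0, "y": 0, "z": 0, "spin": 0}, {"gripper": 87, "x": 0, "y": 0, "z": 0, "spin": 0}, {"gripper": 87, "x": 0, "y": 0, "z": 0, "spin": 0}, {"gripper": 87, "x": 0, "y": 0, "z": -0.02, "spin": 0}, {"gripper": 87, "x": 0.02, "y": 0, "z": -0.05, "spin": 0}, {"gripper": 87, "x": 0.07, "y": 0, "z": -0.05, "spin": 0}, {"gripper": 87, "x": 0.12, "y": 0, "z": -0.05, "spin": 0}, {"gripper": 87, "x": 0.148, "y": 0, "z": -0.05, "spin": 0}, {"gripper": 87, "x": 0.148, "y": 0, "z": -0.05, "spin": 0}, {"gripper": 87, "x": 0.148, "y": 0, "z": -0.05, "spin": 0}]}}

```text
time_s: 21.9
tcp_pos: [521.1, 242.3, 63.2]
orientation: [0.441, 3.11, -0.001]
ft_force: [0.1, -0.2, -0.0]
grip_width: 87.1
grip_force: 0.0
```

```bash
python3 prof.py
python3 - <<'E'
from h import *
s=status.observe();M=R.from_rotvec(s["orientation"]).as_matrix()
p,d=vision.snapshot("wrist");P=cloud("wrist",d,wristT(s));q=(P-s["tcp_pos"])@M
m=(P[...,2]>70)&(P[...,2]<82)&(abs(q[...,1])<40)&(abs(q[...,0])<30)
m[262:290]=0
w=q[m];print(len(w),np.percentile(w[:,0],[1,99]),np.percentile(w[:,1],[1,99]),rect(w[:,:2]))
E
```

```text
21.9 [521.1 242.3  63.2] [ 0.1 -0.2 -0. ] old [-57.6  10.7 145.4]
scene 543 [(42, 16), (38, 15), (41, 14), (40, 14), (22, 14), (43, 14), (27, 13), (47, 13), (41, 12), (50, 12), (32, 11), (57, -38), (59, -40), (59, -40)]
side 81 [(66, 13), (62, 13), (67, 12), (72, 12), (69, 11), (65, 11), (73, 10), (57, 8), (-9, -2), (-10, -8), (-10, -17), (-10, -23), (-10, -29), (-10, -35)]
wrist 6513 [(14, 14), (14, 14), (15, 13), (15, 13), (15, 13), (15, 13), (14, 13), (-9, 12), (-9, 6), (-9, 0), (-9, -6), (-9, -14), (-9, -23), (-9, -34)]
5157 [-28.87775208  10.41268523] [-28.53378934  27.92507374] (array([-9.4, -0.4]), array([58.4, 40.7]), 89.33)
```

>>> {"api": "send_rows", "payload": {"deltas": [{"gripper": 70, "x": 0, "y": 0, "z": 0, "spin": 0}, {"gripper": 60, "x": 0, "y": 0, "z": 0, "spin": 0}, {"gripper": 50, "x": 0, "y": 0, "z": 0, "spin": 0}, {"gripper": 40, "x": 0, "y": 0, "z": 0, "spin": 0}, {"gripper": 40, "x": 0, "y": 0, "z": 0, "spin": 0}, {"gripper": 40, "x": 0, "y": 0, "z": 0, "spin": 0}, {"gripper": 40, "x": 0, "y": 0, "z": 0, "spin": 0}, {"gripper": 40, "x": 0, "y": 0, "z": -0.03, "spin": 0}, {"gripper": 40, "x": 0, "y": 0, "z": -0.07, "spin": 0}, {"gripper": 40, "x": 0, "y": 0, "z": -0.1, "spin": 0}, {"gripper": 40, "x": 0, "y": 0, "z": -0.1, "spin": 0}]}}

```text
time_s: 23.02
tcp_pos: [522.7, 243.0, 115.4]
orientation: [0.442, 3.107, 0.003]
ft_force: [1.2, 0.1, -2.1]
grip_width: 57.5
grip_force: 30.0
```

>>> {"api": "send_rows", "payload": {"deltas": [{"gripper": 40, "x": 0.05, "y": 0.01, "z": 0, "spin": 0}, {"gripper": 40, "x": 0.12, "y": 0.02, "z": 0, "spin": 0}, {"gripper": 40, "x": 0.19, "y": 0.03, "z": 0, "spin": 0}, {"gripper": 40, "x": 0.26, "y": 0.039, "z": 0, "spin": 0}, {"gripper": 40, "x": 0.33, "y": 0.039, "z": 0, "spin": 0}, {"gripper": 40, "x": 0.39, "y": 0.039, "z": 0, "spin": 0}, {"gripper": 40, "x": 0.414, "y": 0.039, "z": 0, "spin": 0}, {"gripper": 40, "x": 0.414, "y": 0.039, "z": 0.04, "spin": 0}, {"gripper": 40, "x": 0.414, "y": 0.039, "z": 0.08, "spin": 0}, {"gripper": 40, "x": 0.414, "y": 0.039, "z": 0.105, "spin": 0}, {"gripper": 40, "x": 0.414, "y": 0.039, "z": 0.114, "spin": 0}, {"gripper": 40, "x": 0.414, "y": 0.039, "z": 0.114, "spin": 0}]}}

```text
time_s: 24.02
tcp_pos: [327.4, 317.9, 54.1]
orientation: [-0.443, -3.108, 0.003]
ft_force: [0.4, -0.1, -1.8]
grip_width: 57.8
grip_force: 30.0
```

>>> {"api": "send_rows", "payload": {"deltas": [{"gripper": 40, "x": -0.01, "y": 0, "z": 0, "spin": 0}, {"gripper": 40, "x": -0.02, "y": 0, "z": 0, "spin": 0}, {"gripper": 40, "x": -0.024, "y": 0, "z": 0, "spin": 0}, {"gripper": 40, "x": -0.024, "y": 0, "z": 0, "spin": 0}]}}

```text
time_s: 24.35
tcp_pos: [336.0, 316.9, 56.0]
orientation: [-0.439, -3.105, 0.0]
ft_force: [-20.0, 4.1, 7.9]
grip_width: 57.6
grip_force: 30.0
```

```bash
python3 prof.py; python3 tilt.py|tail -1
```

```text
24.35 [336.  316.9  56. ] [-20.    4.1   7.9] old [141.   30.6 152.7]
scene 324 [(51, 17), (29, 16), (32, 15), (20, 15), (50, 15), (22, 14), (36, 14), (52, 14), (28, 13), (60, 13), (31, 13), (32, 12), (50, 12), (49, 11)]
side 104 [(57, 15), (63, 14), (66, 13), (63, 13), (54, 12), (62, 12), (66, 12), (55, 11), (59, 11), (61, 11), (62, 10), (69, 10), (58, 9), (57, 8)]
wrist 5871 [(14, 14), (15, 14), (15, 14), (14, 14), (14, 13), (14, 13), (13, 13), (-8, 11), (-8, 6), (-8, 1), (-8, -5), (-8, -12), (-8, -19), (-8, -28)]
tilt(closed face) 0.6 L 81.2 X 81.7 H 38.0 b 37.2 axial 82.1
```

>>> {"api": "send_rows", "payload": {"deltas": [{"gripper": 40, "x": -0.005, "y": 0, "z": -0.004, "spin": 0}, {"gripper": 40, "x": -0.01, "y": 0, "z": -0.01, "spin": 0}, {"gripper": 40, "x": -0.016, "y": 0, "z": -0.017, "spin": 0}, {"gripper": 40, "x": -0.022, "y": 0, "z": -0.023, "spin": 0}, {"gripper": 40, "x": -0.027, "y": 0, "z": -0.028, "spin": 0}, {"gripper": 40, "x": -0.027, "y": 0, "z": -0.028, "spin": 0}]}}

```text
time_s: 25.05
tcp_pos: [349.2, 313.4, 70.5]
orientation: [-0.439, -3.105, -0.0]
ft_force: [-21.9, 4.0, 10.3]
grip_width: 57.8
grip_force: 30.0
```

```bash
python3 prof.py; python3 tilt.py|tail -1
```

```text
25.05 [349.2 313.4  70.5] [-21.9   4.   10.3] old [127.4  30.9 138.2]
scene 449 [(-2, 16), (4, 14), (8, 13), (17, 11), (26, 9), (33, 8), (35, 6), (47, 5), (53, 4), (60, 2), (65, 1), (69, 0), (35, -45), (37, -47)]
side 129 [(27, 6), (42, 4), (49, 3), (51, 1), (57, 1), (56, 0), (65, 0), (61, -1), (70, -1), (68, -2), (74, -3), (-16, -11), (-18, -24), (-21, -35)]
wrist 7599 [(-9, 15), (9, 12), (12, 12), (15, 11), (19, 10), (22, 9), (24, 9), (-11, 5), (-12, 0), (-13, -5), (-15, -11), (-16, -18), (-18, -26), (-19, -34)]
tilt(closed face) 12.0 L 77.6 X 68.1 H 52.3 b 37.1 axial 77.5
```

Much less slip this time: 12° with L at 77.6. Continuing.

>>> {"api": "send_rows", "payload": {"deltas": [{"gripper": 40, "x": -0.007, "y": 0, "z": -0.007, "spin": 0}, {"gripper": 40, "x": -0.014, "y": 0, "z": -0.013, "spin": 0}, {"gripper": 40, "x": -0.021, "y": 0, "z": -0.018, "spin": 0}, {"gripper": 40, "x": -0.028, "y": 0, "z": -0.023, "spin": 0}, {"gripper": 40, "x": -0.035, "y": 0, "z": -0.028, "spin": 0}, {"gripper": 40, "x": -0.042, "y": 0, "z": -0.031, "spin": 0}, {"gripper": 40, "x": -0.048, "y": 0, "z": -0.034, "spin": 0}, {"gripper": 40, "x": -0.048, "y": 0, "z": -0.034, "spin": 0}]}}

```text
time_s: 25.92
tcp_pos: [374.4, 306.2, 88.2]
orientation: [-0.441, -3.108, -0.001]
ft_force: [-13.6, 0.6, 11.9]
grip_width: 57.6
grip_force: 30.0
```

```bash
python3 prof.py; python3 tilt.py|tail -1
```

```text
25.9167 [374.4 306.2  88.2] [-13.6   0.6  11.9] old [101.2  31.  120.5]
scene 528 [(-1, 19), (2, 15), (7, 11), (14, 8), (20, 4), (26, 0), (32, -2), (38, -6), (44, -9), (47, -14), (55, -17), (60, -20), (65, -24), (31, -64)]
side 164 [(0, 3), (22, -1), (2, -4), (3, -6), (34, -9), (37, -11), (42, -13), (45, -15), (49, -17), (10, -19), (54, -21), (57, -23), (63, -25), (50, -27)]
wrist 9457 [(-9, 16), (-11, 13), (-13, 9), (-14, 7), (-15, 5), (-16, 3), (-18, 1), (-19, -1), (-21, -3), (-22, -6), (-25, -8), (-28, -13), (-31, -18), (-35, -24)]
tilt(closed face) 31.8 L 73.2 X 41.9 H 70.1 b 37.5 axial 72.6
```

>>> {"api": "send_rows", "payload": {"deltas": [{"gripper": 40, "x": -0.008, "y": 0, "z": -0.003, "spin": 0}, {"gripper": 40, "x": -0.016, "y": 0, "z": -0.006, "spin": 0}, {"gripper": 40, "x": -0.024, "y": 0, "z": -0.008, "spin": 0}, {"gripper": 40, "x": -0.032, "y": 0, "z": -0.01, "spin": 0}, {"gripper": 40, "x": -0.04, "y": 0, "z": -0.011, "spin": 0}, {"gripper": 40, "x": -0.048, "y": 0, "z": -0.012, "spin": 0}, {"gripper": 40, "x": -0.056, "y": 0, "z": -0.012, "spin": 0}, {"gripper": 40, "x": -0.064, "y": 0, "z": -0.012, "spin": 0}, {"gripper": 40, "x": -0.064, "y": 0, "z": -0.012, "spin": 0}]}}

```text
time_s: 26.87
tcp_pos: [407.3, 296.6, 95.0]
orientation: [0.443, 3.109, 0.002]
ft_force: [-7.4, -2.5, 16.1]
grip_width: 57.8
grip_force: 30.0
```

```bash
python3 prof.py; python3 tilt.py|tail -1
```

```text
26.8667 [407.3 296.6  95. ] [-7.4 -2.5 16.1] old [ 66.8  31.  113.6]
scene 569 [(1, 23), (3, 18), (7, 12), (11, 7), (15, 3), (19, -2), (22, -7), (24, -12), (28, -18), (32, -24), (36, -29), (39, -35), (43, -40), (47, -45)]
side 124 [(-26, 8), (-32, 3), (-36, 0), (-39, -1), (-41, -2), (-43, -4), (-46, -6), (-46, -8), (22, -12), (27, -18), (31, -26), (35, -31), (40, -40), (45, -45)]
wrist 9149 [(-10, 18), (-13, 17), (-15, 15), (-18, 13), (-20, 11), (-23, 10), (-26, 8), (-29, 6), (-32, 4), (-35, 2), (-38, 0), (-41, -1), (-44, -3), (-46, -5)]
tilt(closed face) 55.1 L 68.3 X 7.6 H 77.0 b 37.8 axial 67.5
```

>>> {"api": "send_rows", "payload": {"deltas": [{"gripper": 40, "x": -0.009, "y": 0, "z": 0.001, "spin": 0}, {"gripper": 40, "x": -0.018, "y": 0, "z": 0.002, "spin": 0}, {"gripper": 40, "x": -0.026, "y": 0, "z": 0.004, "spin": 0}, {"gripper": 40, "x": -0.034, "y": 0, "z": 0.007, "spin": 0}, {"gripper": 40, "x": -0.042, "y": 0, "z": 0.01, "spin": 0}, {"gripper": 40, "x": -0.05, "y": 0, "z": 0.013, "spin": 0}, {"gripper": 40, "x": -0.058, "y": 0, "z": 0.017, "spin": 0}, {"gripper": 40, "x": -0.066, "y": 0, "z": 0.021, "spin": 0}, {"gripper": 40, "x": -0.072, "y": 0, "z": 0.025, "spin": 0}, {"gripper": 40, "x": -0.072, "y": 0, "z": 0.025, "spin": 0}]}}

```text
time_s: 27.9
tcp_pos: [444.2, 285.6, 83.0]
orientation: [0.445, 3.105, 0.003]
ft_force: [1.6, -4.4, 15.4]
grip_width: 57.7
grip_force: 30.0
```

```bash
python3 prof.py; python3 tilt.py|tail -1
```

```text
27.9 [444.2 285.6  83. ] [ 1.6 -4.4 15.4] old [ 28.3  30.8 125.6]
scene 594 [(2, 30), (-4, 28), (-16, 26), (6, 23), (9, 17), (9, 9), (10, 2), (12, -5), (13, -13), (14, -20), (14, -29), (15, -37), (16, -46), (17, -54)]
side 65 [(-37, 26), (-38, 25), (-40, 24), (-42, 23), (-43, 23), (-41, 23), (-45, 22), (-39, 22), (-47, 21), (-43, 21), (-44, 20), (-49, 8), (-46, -15), (-43, -45)]
wrist 12201 [(4, 30), (2, 29), (-15, 28), (-19, 27), (-22, 26), (-25, 26), (-28, 26), (-31, 25), (-35, 25), (-38, 24), (-41, 24), (-44, 24), (-46, 23), (-46, -4)]
tilt(closed face) 77.9 L 59.0 X -30.9 H 65.1 b 43.8 axial 57.2
```

It is at about 82°. I'll square it by pressing it flat on the tray's flat area, then measure before inserting.

>>> {"api": "send_rows", "payload": {"deltas": [{"gripper": 40, "x": 0, "y": 0, "z": -0.03, "spin": 0}, {"gripper": 40, "x": -0.03, "y": -0.01, "z": -0.06, "spin": 0}, {"gripper": 40, "x": -0.09, "y": -0.02, "z": -0.06, "spin": 0}, {"gripper": 40, "x": -0.15, "y": -0.03, "z": -0.06, "spin": 0}, {"gripper": 40, "x": -0.21, "y": -0.04, "z": -0.06, "spin": 0}, {"gripper": 40, "x": -0.257, "y": -0.04, "z": -0.05, "spin": 0}, {"gripper": 40, "x": -0.257, "y": -0.04, "z": -0.025, "spin": 0}, {"gripper": 40, "x": -0.257, "y": -0.04, "z": -0.005, "spin": 0}, {"gripper": 40, "x": -0.262, "y": -0.04, "z": 0.001, "spin": 0}, {"gripper": 40, "x": -0.268, "y": -0.04, "z": 0.006, "spin": 0}, {"gripper": 40, "x": -0.274, "y": -0.04, "z": 0.011, "spin": 0}, {"gripper": 40, "x": -0.275, "y": -0.04, "z": 0.014, "spin": 0}]}}

```text
time_s: 29.1
tcp_pos: [568.5, 227.2, 76.3]
orientation: [0.444, 3.107, -0.002]
ft_force: [-11.7, -12.7, 40.1]
grip_width: 57.9
grip_force: 30.0
```

```bash
python3 prof.py; python3 tilt.py|tail -1
```

```text
29.1 [568.5 227.2  76.3] [-11.7 -12.7  40.1] old [-107.3    9.4  132.2]
scene 604 [(0, 34), (0, 32), (0, 31), (10, 28), (11, 21), (11, 13), (11, 5), (11, -2), (11, -10), (11, -18), (11, -26), (11, -35), (11, -44), (12, -53)]
side 129 [(-42, 32), (-36, 31), (-39, 30), (-37, 30), (-39, 28), (-47, 25), (-48, 16), (-47, 8), (-48, -1), (-48, -11), (-48, -21), (-47, -30), (-48, -38), (-48, -49)]
wrist 14290 [(-30, 33), (-29, 32), (-27, 32), (-28, 32), (-26, 32), (-25, 32), (-25, 32), (-25, 32), (-25, 31), (-25, 31), (-24, 31), (-46, 26), (-46, 6), (-46, -26)]
tilt(closed face) -31.7 L 84.7 X -166.5 H 58.4 b -37.8 axial -172.3
```

The beaker is upright and mouth-down: front face at +11, back at −47.5, rim 58 mm below the TCP. I'll lift it and read the unloaded pose.

>>> {"api": "send_rows", "payload": {"deltas": [{"gripper": 40, "x": 0, "y": 0, "z": -0.02, "spin": 0}, {"gripper": 40, "x": 0, "y": 0, "z": -0.05, "spin": 0}, {"gripper": 40, "x": 0.04, "y": 0, "z": -0.06, "spin": 0}, {"gripper": 40, "x": 0.1, "y": 0, "z": -0.06, "spin": 0}, {"gripper": 40, "x": 0.16, "y": 0, "z": -0.06, "spin": 0}, {"gripper": 40, "x": 0.18, "y": 0, "z": -0.06, "spin": 0}, {"gripper": 40, "x": 0.18, "y": 0, "z": -0.06, "spin": 0}, {"gripper": 40, "x": 0.18, "y": 0, "z": -0.06, "spin": 0}]}}

```text
time_s: 29.97
tcp_pos: [480.7, 253.8, 103.5]
orientation: [0.44, 3.11, 0.0]
ft_force: [1.4, -0.7, -2.4]
grip_width: 57.6
grip_force: 30.0
```

```bash
python3 prof.py
python3 - <<'E'
from h import *
s=status.observe();M=R.from_rotvec(s["orientation"]).as_matrix();print(s["tcp_pos"],M[:,0],M[:,1])
p,d=vision.snapshot("wrist");P=cloud("wrist",d,wristT(s));q=(P-s["tcp_pos"])@M
m=(abs(q[...,2]+32)<5)&(abs(q[...,1])<40)&(q[...,0]>0)&(q[...,0]<60);m[262:290]=0
w=q[m];print("top",len(w),np.percentile(w[:,0],[99]),np.percentile(w[:,1],[1,99]),np.median(w[:,2]))
A=np.c_[w[:,:2],np.ones(len(w))];print("slopes",np.linalg.lstsq(A,w[:,2],rcond=None)[0])
np.save("pics/w7_P.npy",P);cv2.imwrite("pics/w7.png",p[:,:,::-1])
z=P[...,2];g=(abs(z-18.5)<5);g[230:]=0
from collections import Counter
o=((P-[463,248.3,208.6])@R.from_rotvec([-0.443,-3.109,0.002]).as_matrix())[g]
print("tray top end x",np.percentile(o[:,0],[99.5]),"y",np.percentile(o[:,1],[.5,99.5]))
E
```

```text
29.9667 [480.7 253.8 103.5] [ 1.4 -0.7 -2.4] old [-15.6  10.3 105. ]
scene 600 [(5, 33), (-4, 32), (-2, 31), (11, 29), (11, 21), (11, 12), (11, 5), (10, -3), (11, -10), (11, -19), (10, -27), (11, -36), (11, -45), (11, -54)]
side 103 [(-42, 32), (-42, 31), (-34, 30), (-38, 30), (-37, 29), (-42, 28), (-47, 23), (-46, 12), (-47, 0), (-47, -10), (-47, -20), (-47, -28), (-47, -41), (-47, -55)]
wrist 14321 [(-30, 33), (-28, 32), (-27, 32), (-27, 32), (-27, 32), (-26, 32), (-24, 32), (-25, 31), (-25, 31), (-25, 31), (-25, 31), (-46, 26), (-46, 6), (-46, -27)]
[481.82062243 252.96855049 103.11787404] [-9.59973681e-01  2.80089945e-01 -3.94059124e-04] [2.80089867e-01 9.59973754e-01 2.41039767e-04]
top 12455 [46.47955438] [-28.91921119  28.35356298] -32.247476641985784
slopes [ 9.16447752e-03  8.48775288e-04 -3.24595497e+01]
tray top end x [59.75310171] y [-64.05192222  85.211963  ]
```

>>> {"api": "send_rows", "payload": {"deltas": [{"gripper": 40, "x": 0.004, "y": 0.001, "z": 0.01, "spin": 0}, {"gripper": 40, "x": 0.004, "y": 0.001, "z": 0.025, "spin": 0}, {"gripper": 40, "x": 0.004, "y": 0.001, "z": 0.04, "spin": 0}, {"gripper": 40, "x": 0.004, "y": 0.001, "z": 0.05, "spin": 0}, {"gripper": 40, "x": 0.004, "y": 0.001, "z": 0.06, "spin": 0}, {"gripper": 40, "x": 0.004, "y": 0.001, "z": 0.068, "spin": 0}, {"gripper": 40, "x": 0.004, "y": 0.001, "z": 0.073, "spin": 0}, {"gripper": 40, "x": 0.004, "y": 0.001, "z": 0.076, "spin": 0}, {"gripper": 40, "x": 0.004, "y": 0.001, "z": 0.078, "spin": 0}, {"gripper": 40, "x": 0.004, "y": 0.001, "z": 0.078, "spin": 0}]}}

```text
time_s: 31.0
tcp_pos: [479.2, 254.6, 64.5]
orientation: [0.443, 3.11, -0.0]
ft_force: [-2.3, -0.3, 1.9]
grip_width: 58.3
grip_force: 30.0
```

>>> {"api": "send_rows", "payload": {"deltas": [{"gripper": 40, "x": 0, "y": 0, "z": 0.002, "spin": 0}, {"gripper": 40, "x": 0, "y": 0, "z": 0.004, "spin": 0}, {"gripper": 40, "x": 0, "y": 0, "z": 0.004, "spin": 0}]}}

```text
time_s: 31.25
tcp_pos: [479.3, 254.6, 64.3]
orientation: [0.443, 3.109, -0.001]
ft_force: [-10.4, -6.3, 25.3]
grip_width: 57.8
grip_force: 30.0
```

```bash
python3 prof.py
```

```text
31.25 [479.3 254.6  64.3] [-10.4  -6.3  25.3] old [-14.   10.8 144.2]
scene 498 [(-17, 34), (-1, 33), (0, 32), (6, 30), (11, 26), (11, 18), (11, 12), (11, 5), (11, -2), (11, -10), (11, -17), (11, -24), (11, -32), (12, -40)]
side 91 [(-44, 32), (-40, 31), (-37, 31), (-38, 30), (-39, 29), (-40, 29), (-45, 28), (-47, 17), (-48, 10), (-48, 2), (-47, -9), (-48, -19), (-48, -26), (-48, -40)]
wrist 14120 [(-30, 33), (-29, 32), (-28, 32), (-28, 32), (-26, 32), (-25, 32), (-24, 32), (-25, 32), (-26, 31), (-24, 31), (-24, 31), (-46, 28), (-46, 10), (-46, -18)]
```

Top face at z≈96.3, which matches the 96 mm expected when seated. Unload, release and rise.

>>> {"api": "send_rows", "payload": {"deltas": [{"gripper": 40, "x": 0, "y": 0, "z": -0.004, "spin": 0}, {"gripper": 40, "x": 0, "y": 0, "z": -0.004, "spin": 0}, {"gripper": 60, "x": 0, "y": 0, "z": -0.004, "spin": 0}, {"gripper": 64, "x": 0, "y": 0, "z": -0.004, "spin": 0}, {"gripper": 75, "x": 0, "y": 0, "z": -0.004, "spin": 0}, {"gripper": 87, "x": 0, "y": 0, "z": -0.004, "spin": 0}, {"gripper": 87, "x": 0, "y": 0, "z": -0.004, "spin": 0}, {"gripper": 87, "x": 0, "y": 0, "z": -0.05, "spin": 0}, {"gripper": 87, "x": 0, "y": 0, "z": -0.12, "spin": 0}, {"gripper": 87, "x": 0, "y": 0, "z": -0.2, "spin": 0}, {"gripper": 87, "x": 0, "y": 0, "z": -0.28, "spin": 0}, {"gripper": 87, "x": 0, "y": 0, "z": -0.28, "spin": 0}]}}

```text
time_s: 32.4
tcp_pos: [481.8, 256.6, 210.0]
orientation: [0.441, 3.101, 0.009]
ft_force: [0.3, 0.7, 1.2]
grip_width: 86.4
grip_force: 0.0
```

Run:
```python
from h import *
s=status.observe();print(s["time_s"],s["tcp_pos"].round(1))
for n in("wrist","side","scene"):
    p,d=vision.snapshot(n);P=cloud(n,d,wristT(s) if n=="wrist" else None);z=P[...,2]
    m=(abs(P[...,0]-461)<60)&(abs(P[...,1]-259)<60)&(z>85)&(z<105)
    q=P[m];print(n,len(q),np.median(q[:,2]).round(1),rect(q[:,:2]) if len(q)>20 else "")
    if n!="wrist":
        m=(abs(P[...,0]-547)<40)&(abs(P[...,1]+115)<40)&(z>72)&(z<90);q=P[m]
        print(" jar cap",len(q),np.median(q[:,2]),cv2.minEnclosingCircle(q[:,:2].astype(np.float32)),rect(q[:,:2]))
```

```text
32.4 [481.8 256.6 210. ]
wrist 4589 96.6 (array([462.9, 259.2]), array([58.1, 58.5]), 73.85)
side 276 94.5 (array([459.9, 257.8]), array([67.7, 58.4]), 72.76)
 jar cap 181 79.33730692715835 ((546.0528564453125, -114.50428009033203), 23.76012420654297) (array([ 547.1, -114.3]), array([45.3, 42.8]), 25.38)
scene 403 96.5 (array([463.4, 258.8]), array([59. , 63.8]), 75.2)
 jar cap 233 80.65912826138651 ((548.6749267578125, -112.52996063232422), 23.66826057434082) (array([ 548.5, -113.6]), array([41. , 47.2]), 77.84)
```

The beaker is seated at (462.9, 259.2) with its top at 96.6. Now the jar.

>>> {"api": "send_rows", "payload": {"deltas": [{"gripper": 87, "x": -0.02, "y": -0.05, "z": 0, "spin": 0}, {"gripper": 87, "x": -0.06, "y": -0.12, "z": 0, "spin": 0}, {"gripper": 87, "x": -0.09, "y": -0.19, "z": 0, "spin": 0}, {"gripper": 87, "x": -0.13, "y": -0.26, "z": 0, "spin": 0}, {"gripper": 87, "x": -0.16, "y": -0.33, "z": 0, "spin": 0}, {"gripper": 87, "x": -0.2, "y": -0.4, "z": 0, "spin": 0}, {"gripper": 87, "x": -0.24, "y": -0.48, "z": 0.02, "spin": 0}, {"gripper": 87, "x": -0.28, "y": -0.55, "z": 0.05, "spin": 0}, {"gripper": 87, "x": -0.31, "y": -0.62, "z": 0.07, "spin": 0}, {"gripper": 87, "x": -0.334, "y": -0.675, "z": 0.08, "spin": 0}, {"gripper": 87, "x": -0.334, "y": -0.675, "z": 0.08, "spin": 0}, {"gripper": 87, "x": -0.334, "y": -0.675, "z": 0.08, "spin": 0}]}}

```text
time_s: 33.55
tcp_pos: [543.9, -118.3, 159.6]
orientation: [-0.448, -3.105, -0.0]
ft_force: [1.4, 1.7, -0.6]
grip_width: 86.9
grip_force: 0.0
```

Run:
```python
from h import *
s=status.observe();M=R.from_rotvec(s["orientation"]).as_matrix();print(s["time_s"],s["tcp_pos"].round(1))
p,d=vision.snapshot("wrist");P=cloud("wrist",d,wristT(s));q=(P-s["tcp_pos"])@M;z=P[...,2]
for lo,hi in((70,90),(25,55)):
    m=(z>lo)&(z<hi)&(abs(q[...,0])<50)&(abs(q[...,1])<38);w=q[m]
    if len(w):print(lo,len(w),np.median(z[m]),np.percentile(w[:,0],[1,99]),np.percentile(w[:,1],[1,99]))
```

```text
33.55 [ 543.9 -118.3  159.6]
70 2624 80.57228630014 [-23.4902525   18.68101806] [-14.39717763  26.86738285]
25 381 44.67378500851959 [ 2.11576915 24.84988268] [-20.66640441  32.30635581]
```

>>> {"api": "send_rows", "payload": {"deltas": [{"gripper": 87, "x": -0.006, "y": 0.012, "z": 0, "spin": 0}, {"gripper": 87, "x": -0.006, "y": 0.012, "z": 0.04, "spin": 0}, {"gripper": 87, "x": -0.006, "y": 0.012, "z": 0.1, "spin": 0}, {"gripper": 87, "x": -0.006, "y": 0.012, "z": 0.16, "spin": 0}, {"gripper": 87, "x": -0.006, "y": 0.012, "z": 0.21, "spin": 0}, {"gripper": 87, "x": -0.006, "y": 0.012, "z": 0.239, "spin": 0}, {"gripper": 87, "x": -0.006, "y": 0.012, "z": 0.239, "spin": 0}, {"gripper": 70, "x": -0.006, "y": 0.012, "z": 0.239, "spin": 0}, {"gripper": 60, "x": -0.006, "y": 0.012, "z": 0.239, "spin": 0}, {"gripper": 55, "x": -0.006, "y": 0.012, "z": 0.239, "spin": 0}, {"gripper": 50, "x": -0.006, "y": 0.012, "z": 0.239, "spin": 0}, {"gripper": 40, "x": -0.006, "y": 0.012, "z": 0.239, "spin": 0}]}}

```text
time_s: 34.6
tcp_pos: [550.5, -111.3, 43.5]
orientation: [0.442, 3.109, -0.0]
ft_force: [-0.4, 0.0, 0.2]
grip_width: 61.5
grip_force: 0.0
```

>>> {"api": "send_rows", "payload": {"deltas": [{"gripper": 40, "x": 0, "y": 0, "z": 0, "spin": 0}, {"gripper": 40, "x": 0, "y": 0, "z": 0, "spin": 0}, {"gripper": 40, "x": 0, "y": 0, "z": 0, "spin": 0}, {"gripper": 40, "x": 0, "y": 0, "z": -0.02, "spin": 0}, {"gripper": 40, "x": 0, "y": 0, "z": -0.06, "spin": 0}, {"gripper": 40, "x": 0, "y": 0, "z": -0.12, "spin": 0}, {"gripper": 40, "x": 0, "y": 0, "z": -0.18, "spin": 0}, {"gripper": 40, "x": 0, "y": 0, "z": -0.2, "spin": 0}, {"gripper": 40, "x": 0, "y": 0, "z": -0.2, "spin": 0}]}}

```text
time_s: 35.35
tcp_pos: [551.5, -111.3, 145.8]
orientation: [0.442, 3.105, -0.0]
ft_force: [0.1, -0.0, -2.4]
grip_width: 55.0
grip_force: 30.0
```

>>> {"api": "send_rows", "payload": {"deltas": [{"gripper": 40, "x": 0.01, "y": 0.03, "z": 0, "spin": 0}, {"gripper": 40, "x": 0.02, "y": 0.09, "z": 0, "spin": 0}, {"gripper": 40, "x": 0.03, "y": 0.15, "z": 0, "spin": 0}, {"gripper": 40, "x": 0.04, "y": 0.22, "z": 0, "spin": 0}, {"gripper": 40, "x": 0.05, "y": 0.29, "z": 0, "spin": 0}, {"gripper": 40, "x": 0.06, "y": 0.36, "z": 0, "spin": 0}, {"gripper": 40, "x": 0.08, "y": 0.43, "z": 0, "spin": 0}, {"gripper": 40, "x": 0.09, "y": 0.5, "z": 0, "spin": 0}, {"gripper": 40, "x": 0.1, "y": 0.56, "z": 0, "spin": 0}, {"gripper": 40, "x": 0.11, "y": 0.61, "z": 0, "spin": 0}, {"gripper": 40, "x": 0.118, "y": 0.645, "z": 0, "spin": 0}, {"gripper": 40, "x": 0.118, "y": 0.662, "z": 0, "spin": 0}]}}

```text
time_s: 36.35
tcp_pos: [583.7, 226.5, 140.6]
orientation: [-0.436, -3.108, -0.001]
ft_force: [-0.1, -0.0, -2.0]
grip_width: 55.4
grip_force: 30.0
```

>>> {"api": "send_rows", "payload": {"deltas": [{"gripper": 40, "x": 0, "y": 0, "z": 0.02, "spin": 0}, {"gripper": 40, "x": 0, "y": 0, "z": 0.05, "spin": 0}, {"gripper": 40, "x": 0, "y": 0, "z": 0.08, "spin": 0}, {"gripper": 40, "x": 0, "y": 0, "z": 0.1, "spin": 0}, {"gripper": 40, "x": 0, "y": 0, "z": 0.1, "spin": 0}, {"gripper": 40, "x": 0, "y": 0, "z": 0.1, "spin": 0}]}}

```text
time_s: 36.85
tcp_pos: [585.3, 221.7, 91.7]
orientation: [-0.444, -3.109, 0.002]
ft_force: [0.2, -0.3, -1.0]
grip_width: 55.2
grip_force: 30.0
```

Run:
```python
from h import *
s=status.observe();M=R.from_rotvec(s["orientation"]).as_matrix();print(s["time_s"],s["tcp_pos"].round(1),s["ft_force"].round(1),s["grip_width"])
for n in("side","scene","wrist"):
    p,d=vision.snapshot(n);P=cloud(n,d,wristT(s) if n=="wrist" else None);q=(P-s["tcp_pos"])@M
    m=(abs(q[...,0])<40)&(abs(q[...,1])<22)&(q[...,2]<70)&(q[...,2]>-48)
    if n=="wrist":m[262:290]=0
    w=q[m];print(n,len(w),np.percentile(w,[1,25,50,75,99],axis=0).round(1).tolist() if len(w) else "")
```

```text
36.85 [585.3 221.7  91.7] [ 0.2 -0.3 -1. ] 55.19386110423336
side 140 [[-24.0, -21.8, -22.7], [18.6, -18.9, -5.2], [24.7, -15.3, 10.4], [28.8, -8.1, 26.7], [31.7, 7.5, 42.4]]
scene 592 [[-29.4, -21.7, -40.9], [-24.6, -12.5, -33.2], [-20.6, -2.7, -13.3], [-14.9, 7.7, 12.1], [19.4, 20.4, 69.4]]
wrist 8905 [[-6.4, -21.3, -38.2], [2.9, -9.9, -37.0], [20.6, 0.0, -26.9], [24.8, 9.5, -13.7], [29.7, 21.1, 35.3]]
```

>>> {"api": "send_rows", "payload": {"deltas": [{"gripper": 40, "x": 0, "y": 0, "z": 0.015, "spin": 0}, {"gripper": 40, "x": 0, "y": 0, "z": 0.03, "spin": 0}, {"gripper": 40, "x": 0, "y": 0, "z": 0.042, "spin": 0}, {"gripper": 40, "x": 0, "y": 0, "z": 0.05, "spin": 0}, {"gripper": 40, "x": 0, "y": 0, "z": 0.055, "spin": 0}, {"gripper": 40, "x": 0, "y": 0, "z": 0.059, "spin": 0}, {"gripper": 40, "x": 0, "y": 0, "z": 0.061, "spin": 0}, {"gripper": 40, "x": 0, "y": 0, "z": 0.061, "spin": 0}, {"gripper": 40, "x": 0, "y": 0, "z": 0.061, "spin": 0}]}}

```text
time_s: 37.75
tcp_pos: [585.7, 223.1, 62.2]
orientation: [0.442, 3.11, 0.0]
ft_force: [0.6, 0.1, -1.7]
grip_width: 55.4
grip_force: 30.0
```

>>> {"api": "send_rows", "payload": {"deltas": [{"gripper": 40, "x": 0, "y": 0, "z": 0.001, "spin": 0}, {"gripper": 40, "x": 0, "y": 0, "z": 0.002, "spin": 0}, {"gripper": 40, "x": 0, "y": 0, "z": 0.002, "spin": 0}]}}

```text
time_s: 38.0
tcp_pos: [585.8, 223.1, 61.4]
orientation: [0.443, 3.11, 0.0]
ft_force: [0.0, -0.2, 0.0]
grip_width: 55.3
grip_force: 30.0
```

>>> {"api": "send_rows", "payload": {"deltas": [{"gripper": 40, "x": 0, "y": 0, "z": 0.001, "spin": 0}, {"gripper": 40, "x": 0, "y": 0, "z": 0.001, "spin": 0}, {"gripper": 40, "x": 0, "y": 0, "z": 0.001, "spin": 0}]}}

```text
time_s: 38.25
tcp_pos: [585.8, 223.1, 61.4]
orientation: [0.443, 3.11, 0.0]
ft_force: [-2.4, -0.4, 5.6]
grip_width: 55.3
grip_force: 30.0
```

Contact. Releasing gently.

>>> {"api": "send_rows", "payload": {"deltas": [{"gripper": 57, "x": 0, "y": 0, "z": 0, "spin": 0}, {"gripper": 60, "x": 0, "y": 0, "z": 0, "spin": 0}, {"gripper": 65, "x": 0, "y": 0, "z": 0, "spin": 0}, {"gripper": 75, "x": 0, "y": 0, "z": 0, "spin": 0}, {"gripper": 87, "x": 0, "y": 0, "z": 0, "spin": 0}, {"gripper": 87, "x": 0, "y": 0, "z": 0, "spin": 0}, {"gripper": 87, "x": 0, "y": 0, "z": 0, "spin": 0}, {"gripper": 87, "x": 0, "y": 0, "z": -0.05, "spin": 0}, {"gripper": 87, "x": 0, "y": 0, "z": -0.12, "spin": 0}, {"gripper": 87, "x": 0, "y": 0, "z": -0.2, "spin": 0}, {"gripper": 87, "x": 0, "y": 0, "z": -0.28, "spin": 0}, {"gripper": 87, "x": 0, "y": 0, "z": -0.28, "spin": 0}]}}

```text
time_s: 39.25
tcp_pos: [588.5, 224.8, 209.5]
orientation: [0.441, 3.1, 0.009]
ft_force: [0.8, 0.5, 1.5]
grip_width: 86.8
grip_force: 0.0
```

>>> {"api": "send_rows", "payload": {"deltas": [{"gripper": 87, "x": 0.05, "y": -0.1, "z": -0.05, "spin": 0}, {"gripper": 87, "x": 0.07, "y": -0.18, "z": -0.08, "spin": 0}, {"gripper": 87, "x": 0.08, "y": -0.26, "z": -0.08, "spin": 0}, {"gripper": 87, "x": 0.08, "y": -0.34, "z": -0.08, "spin": 0}, {"gripper": 87, "x": 0.08, "y": -0.4, "z": -0.08, "spin": 0}, {"gripper": 87, "x": 0.08, "y": -0.4, "z": -0.08, "spin": 0}, {"gripper": 87, "x": 0.08, "y": -0.4, "z": -0.08, "spin": 0}]}}

```text
time_s: 39.83
tcp_pos: [491.0, 38.8, 240.8]
orientation: [0.451, 3.108, -0.002]
ft_force: [0.7, 0.6, 0.4]
grip_width: 87.0
grip_force: 0.0
```

Run:
```python
from h import *
s=status.observe();print(s["time_s"],s["tcp_pos"].round(1))
for n in("side","scene"):
    p,d=vision.snapshot(n);P=cloud(n,d);z=P[...,2];cv2.imwrite(f"pics/end_{n}.png",p[:,:,::-1])
    for k,c,lo,hi in(("beaker",(462,259),85,105),("jar cap",(586,223),88,108),("cup",(709,-222),53,67)):
        m=(abs(P[...,0]-c[0])<55)&(abs(P[...,1]-c[1])<55)&(z>lo)&(z<hi);q=P[m]
        print(n,k,len(q),np.median(q[:,2]).round(1),rect(q[:,:2]))
```

```text
39.8333 [491.   38.8 240.8]
side beaker 279 94.4 (array([459.8, 257.9]), array([64.9, 57.8]), 73.71)
side jar cap 119 96.8 (array([581. , 222.3]), array([43.7, 41.8]), 71.12)
side cup 149 57.1 (array([ 707.2, -222.6]), array([67.2, 67.2]), 15.34)
scene beaker 413 96.6 (array([463.9, 258.2]), array([58.9, 62.7]), 74.07)
scene jar cap 241 98.6 (array([585.7, 221.9]), array([43.3, 44.7]), 69.93)
scene cup 227 59.3 (array([ 709.9, -222.5]), array([65.3, 66.4]), 79.09)
```

View pics/end_scene.png

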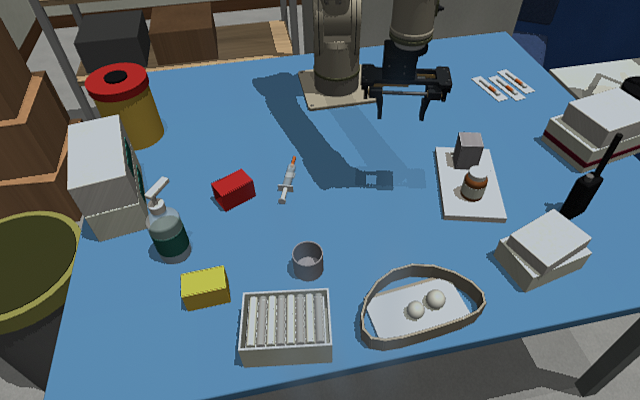

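The view shows the beaker mouth-down in the pocket (468,150), the jar upright on the flat part (475,184), the bystanders where they were, and the gripper clear.

```bash
python3 -c "
from rig import sign_off
print(sign_off())"
```

```text
the job is handed in; nothing more can be done
None
```

The job is handed in at about 40 s: the beaker sits mouth-down on the pocket floor and the jar stands upright on the tray's flat part, with nothing held; on the first try the beaker tipped off the tray onto the table, and I picked it up again before placing it.

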